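Turn out the record-brush tray into the caddy

ROBOT

A 6-joint arm with a two-finger parallel gripper is mounted at the origin on the work surface. World frame = base frame: x ahead of the robot, y to its left, z up, the work surface at z = 0. Lengths are in mm, angles in rad, forces in N, time in s.
With the tool pointing down it reaches from about 325 to 775 mm from the base axis. Payload 5.5 kg.
Tool frame: the origin (TCP) lies on the centre line of the jaws, within the pads' length; the fingertips stand 14 mm ahead of it and the grasp point (between the pads) lies 5 mm behind it; z points along the fingers, y is the line along which they close (so a half turn about z gives the same grasp; the last joint's range is limited). The gripper opens to 88 mm and grips with 3 to 60 N. Pads are 20 mm wide; open, the fingers measure 115 mm over their backs; the gripper's body (75 mm by 178 mm) begins 61 mm behind the grasp point.
Start: joints at [-1.186, 0.091, 1.231, -0, 1.82, -0.057], TCP at [256.542, -542.405, 236.631] pointing down, gripper open.
Joint ranges: [-2.87, 2.87], [-0.86, 2.18], [0.17, 2.46], [-1.51, 4.65], [0.06, 2.69], [-2.65, 2.65]. Speed limits (rad/s): [2.57, 2.57, 3.01, 3.14, 3.14, 3.14].

INTERFACE

Orientations are given as [roll, pitch, yaw] about the fixed x, y, z axes, in that order (R = Rz(yaw) Ry(pitch) Rx(roll)).
In Python, from bench import status, eyes, ticket gives the robot as it stands.
- The arm moves only by the shell command python3 -m pendant 'ROWS' [OPENING]. ROWS is a JSON object of lists of equal length, an entry for each row: "linear": the shift along the world's x, y, z normalised to -1 to 1, where 1 is 0.6 m, a list of three; "twist": the turn, a rotation vector about the world's x, y, z normalised to -1 to 1, where 1 is pi rad, a list of three. A call has exactly 10 rows; each row is the pose to reach, as a shift and turn from the pose commanded when the call began, turning the shorter way round; what a row does not reach only later rows make up. A row lasts 1/10 s, in which the tool goes at most 50 mm and 8.59 degrees, less where a joint would pass 70% of its speed; a pose out of reach is approached as far as the arm can. A call with a number of a shift or a turn outside -1 to 1 is refused whole. A call with a gripper value outside its range is refused whole. OPENING is the closure, from -1 (fully open) to 1 (shut), set as the call begins (- or left out, the last holds). The fingers move at their own pace and stop on an object; the grip force is fixed at half the most. Time passes only in rows, so rows that repeat a pose let the fingers close, or fill a call up. It gives the time, the measured TCP pose, the force, the opening and the grip force at its end, in the units of the state.
- status.state(): the state, without advancing time (a new reading comes with each control period).
- eyes.grab_frame(name): name is "scene" or "top" or "wrist"; returns (picture, depth): 480x640x3 uint8, red, green, blue; 480x640 float32, mm along the optical axis (not along the pixel's ray), 0 where there is no reading.
- eyes.calibration(name): a dict with "fx", "fy", "cx", "cy" (pixels), "k1" (the pictures are not rectified: a ray, as slopes to the right and down, at radius r is drawn at 1 + k1 r^2 times it, then the intrinsics apply), "origin" and "attitude" of the camera in the world. Camera axes: x right, y down, z forward; pixel columns grow to the right and rows downward; lengths in mm; the calibration is good to about 2 mm. A picture is of the moment at which its call begins: read the wrist's pose just before it. calibration takes no time and is no camera call; for the wrist camera it gives the pose at the moment of the call.
- ticket.sign_off(): hands the job in; it is judged then, once.
The state is a dict: "time": time; "joint_positions": joint angles; "qd": joint speeds; "joint_torque": joint torques, N m; "tcp_pos": TCP position; "orientation": TCP orientation; "force": force on the tool from outside, world axes, zero at the start; "moment": the same for the moment, N m; "opening": opening from 0.0 (shut) to 1.0 (fully open); "finger_force": force on a finger pad.
Only numpy, scipy, OpenCV 4.12 (cv2) and the standard library are available. Lean on these libraries where they do the work, as an engineer would, in place of code of your own. Each camera call takes 0.05 s, during which the arm holds its last target. There are 200 camera calls.

TASK

The chrome record clamp is standing in the way of the walnut tray: set it upright, wholly on the cork coaster, then pull the tray out as far as its stop. Stand every brush you find in the tray in the cups of the terracotta caddy, handle end down and bristles up, and when the tray is empty push it fully home, with the clamp still wholly on the coaster. Leave the ashtray, the blue pot and the grey adapter alone.

Things in the scene. Friction and masses are not known exactly. Their poses are not given: they have to be found in the camera images.
- unit: low walnut unit, fixed, that houses the pull-out tray: 215 mm deep, 342 mm wide, 100 mm high. Origin: middle of the lower edge of its open front, on the table; its x axis points into the unit (away from the robot), y to the left, z up. The roof, 12 mm thick with its underside at 88 mm, begins 30 mm behind the front; the sides begin at the front
- tray (a joint): how far the walnut tray is pulled out along the unit's -x, in m: 0 = fully home, 0.16 = at its outer stop. Drags with about 2 N and stays where left. Front panel 310 mm wide, 10 mm thick, its top 65 mm above the table, its outer face level with the unit's front when home; the other walls reach 44 mm. When the tray is fully out all of its inside is clear of the roof
- tray_in (a point): centre of the top of the tray's floor, 10 mm above the table; moves with the tray. Inside: 172 mm front to back; three dividers, 5 mm thick, tops 21 mm above the table, run front to back and make four compartments 66 to 71 mm wide, centred 35.5 and 106.5 mm either side of the middle. A crosswise batten by the front panel, top about 50 mm above the table, props up the brush heads
- tray_handle (a point): middle of the tray's brass bar handle: a straight bar 10 mm thick, 100 mm long, level and parallel to the front panel, 35 mm in front of its face and 52 mm above the table; moves with the tray. It can be pinched from above
- brush1: record brush, light wood, black head, 147 mm long, 30 to 65 g: square handle 18 x 18 x 115 mm, then a flat head 18 x 30 x 32 mm. Origin: on its centreline, 45 mm from the foot; z runs along the brush to the bristles, the 30 mm width along y. Starts in a tray compartment, foot at the back, head at the front raised on the batten, slope 20 degrees. Three or four are present
- brush2: record brush, light wood, black head, 147 mm long, 30 to 65 g: square handle 18 x 18 x 115 mm, then a flat head 18 x 30 x 32 mm. Origin: on its centreline, 45 mm from the foot; z runs along the brush to the bristles, the 30 mm width along y. Starts in a tray compartment, foot at the back, head at the front raised on the batten, slope 20 degrees. Three or four are present
- brush3: record brush, light wood, black head, 147 mm long, 30 to 65 g: square handle 18 x 18 x 115 mm, then a flat head 18 x 30 x 32 mm. Origin: on its centreline, 45 mm from the foot; z runs along the brush to the bristles, the 30 mm width along y. Starts in a tray compartment, foot at the back, head at the front raised on the batten, slope 20 degrees. Three or four are present
- brush4: record brush, light wood, black head, 147 mm long, 30 to 65 g: square handle 18 x 18 x 115 mm, then a flat head 18 x 30 x 32 mm. Origin: on its centreline, 45 mm from the foot; z runs along the brush to the bristles, the 30 mm width along y. Starts in a tray compartment, foot at the back, head at the front raised on the batten, slope 20 degrees. Three or four are present
- caddy: terracotta caddy, fixed: four upright square cups on one base 132 x 132 mm, 5 mm thick. Each cup is open at the top, 46 mm wide outside, 38 mm inside (walls 4 mm), its rim 65 mm and its floor 5 mm above the table; cup centres lie 43 mm from the middle along both x and y (40 mm of free space between cups). A standing brush leans up to 25 degrees. Origin: centre of the base's underside
- clamp: chrome record clamp, 0.3 kg: round foot 64 mm across and 14 mm high, then a round grip 48 mm across up to 48 mm. Origin: centre of its underside; z up. At the start it stands on the table in the tray's path
- coaster: round cork coaster, fixed, 110 mm across, 5 mm thick. Origin: centre of its underside
- ashtray: glass ashtray, bowl 110 mm across and 32 mm high, loose; leave alone. Origin: centre of its underside
- pot: blue silicone stylus cleaner pot with lid, 68 mm across and 36 mm high, loose; leave alone. Origin: centre of its underside
- adapter: grey plastic adapter, 70 x 45 x 30 mm (x, y, z), loose; leave alone. Origin: centre of its underside
Mind the look-alikes: they are no part of the job. There is more than one size of the coaster; the job needs the smallest.

How it is judged (in metres and radians):
On the way, in this order (a step that is already met when the one before it is completed fails the run):
1. the clamp stands on the coaster, let go (horizontal distance between clamp and coaster below 0.023 m and height (world z) of clamp below 0.012 m and angle between clamp's own z axis and vertical below 0.1 rad and linear speed of clamp below 0.03 m/s and contact force between the fingers and clamp below 0.1 N), for 0.2 s.
2. the tray is pulled out to its stop (value of joint tray above 0.153 m), for 0.1 s.
3. every brush stands in the caddy, bristles up (x of brush1 in the frame of caddy between -0.066 and 0.066 m and y of brush1 in the frame of caddy between -0.066 and 0.066 m and (x of brush1 in the frame of caddy below -0.022 m or x of brush1 in the frame of caddy above 0.022 m) and (y of brush1 in the frame of caddy below -0.022 m or y of brush1 in the frame of caddy above 0.022 m) and z of brush1 in the frame of caddy between 0.03 and 0.07 m and angle between each of brush1, brush2, brush3, brush4's own z axis and vertical below 0.6 rad and linear speed of each of brush1, brush2, brush3, brush4 below 0.03 m/s and x of brush2 in the frame of caddy between -0.066 and 0.066 m and y of brush2 in the frame of caddy between -0.066 and 0.066 m and (x of brush2 in the frame of caddy below -0.022 m or x of brush2 in the frame of caddy above 0.022 m) and (y of brush2 in the frame of caddy below -0.022 m or y of brush2 in the frame of caddy above 0.022 m) and z of brush2 in the frame of caddy between 0.03 and 0.07 m and x of brush3 in the frame of caddy between -0.066 and 0.066 m and y of brush3 in the frame of caddy between -0.066 and 0.066 m and (x of brush3 in the frame of caddy below -0.022 m or x of brush3 in the frame of caddy above 0.022 m) and (y of brush3 in the frame of caddy below -0.022 m or y of brush3 in the frame of caddy above 0.022 m) and z of brush3 in the frame of caddy between 0.03 and 0.07 m and x of brush4 in the frame of caddy between -0.066 and 0.066 m and y of brush4 in the frame of caddy between -0.066 and 0.066 m and (x of brush4 in the frame of caddy below -0.022 m or x of brush4 in the frame of caddy above 0.022 m) and (y of brush4 in the frame of caddy below -0.022 m or y of brush4 in the frame of caddy above 0.022 m) and z of brush4 in the frame of caddy between 0.03 and 0.07 m), for 0.2 s.
At the end, for the whole second after the job is handed in: every brush present stands in a caddy cup, handle down (the point 45 mm from its foot 30 to 70 mm above the caddy underside), leaning under 34 degrees, at rest; the clamp stands on the coaster, let go, centre within 23 mm of its centre; the tray is home to within 6 mm (all of step 1 and all of step 3 and value of joint tray below 0.006 m); the robot touches nothing.
It fails at once if the ashtray is moved by more than 30 mm (distance of ashtray from where it was at the start of the episode above 0.03 m).
It fails at once if the pot is moved by more than 30 mm (distance of pot from where it was at the start of the episode above 0.03 m).
It fails at once if the adapter is moved by more than 30 mm (distance of adapter from where it was at the start of the episode above 0.03 m).
Of brush1, brush2, brush3, brush4 only 3 to 4 are there at a start; the rules pass over those that are not, and their reading is None.
At some moment in a run one of clamp may be knocked a few centimetres aside while the robot is not near it.
Once in a run the grip may slacken for a moment while it holds something.
It also fails if it takes over 210 s, if anything falls off the work surface, if the arm or the gripper's body presses on something with over 40 N, if the wrist force passes 120 N, or if a joint passes its speed limit or range.

## Working session

There is one attempt and no reset: what is moved stays moved. The work goes in short steps, Python scripts to look and compute and a shell command to move; the robot and the scene stay as the last step left them, time stands still between calls to the robot, and variables do not carry over. Pictures are saved under pics/ and viewed, at most 14 in all, crops included, and the job is handed in when it is done.

```bash
ls; mkdir -p pics; cat > h.py <<'E'
import numpy as np, cv2
from scipy.spatial.transform import Rotation as R
from bench import status, eyes, ticket
def cal(n):
    c=eyes.calibration(n); return c
def rot(c):
    a=np.array(c["attitude"],float)
    return a if a.shape==(3,3) else R.from_euler('xyz',a).as_matrix()
def slopes(c,px):
    px=np.atleast_2d(np.array(px,float))
    d=np.stack([(px[:,0]-c["cx"])/c["fx"],(px[:,1]-c["cy"])/c["fy"]],1); u=d.copy()
    for _ in range(10): u=d/(1+c["k1"]*(u**2).sum(1,keepdims=True))
    return np.c_[u,np.ones(len(u))]
def plane(c,px,z):
    d=slopes(c,px)@rot(c).T; o=np.array(c["origin"],float)
    return o+d*((z-o[2])/d[:,2:])
def cloud(c,dep,px):
    px=np.array(px).reshape(-1,2); s=slopes(c,px); z=dep[px[:,1].astype(int),px[:,0].astype(int)]
    return (s*z[:,None])@rot(c).T+np.array(c["origin"],float)
def proj(c,P):
    q=(np.atleast_2d(P)-np.array(c["origin"]))@rot(c); s=q[:,:2]/q[:,2:]
    s=s*(1+c["k1"]*(s**2).sum(1,keepdims=True)); return s*[c["fx"],c["fy"]]+[c["cx"],c["cy"]]
def snap(n,f):
    c=cal(n); im,d=eyes.grab_frame(n); cv2.imwrite(f"pics/{f}.png",im[:,:,::-1]); np.savez(f"{f}.npz",d=d,im=im); import pickle; pickle.dump(c,open(f+".pkl","wb")); return c,im,d
def load(f):
    import pickle; z=np.load(f+".npz"); return pickle.load(open(f+".pkl","rb")),z["im"],z["d"]
E
python3 - <<'E'
from h import *
for n in("top","scene"):
    c,im,d=snap(n,n+"0"); print(c)
print(status.state())
E
```

```text
pics
{'fx': 598.7978173754285, 'fy': 598.7978173754285, 'cx': 313.74953511418516, 'cy': 237.13451651490567, 'k1': -0.1663385080969456, 'origin': array([ 208.51015351,   65.80351931, 1507.54490109]), 'attitude': array([-2.94526609, -0.02243868, -1.54327865])}
{'fx': 436.01261903734076, 'fy': 436.01261903734076, 'cx': 318.98180520987773, 'cy': 230.29934543049194, 'k1': -0.06975885420221814, 'origin': array([1054.32105106,  936.82335215,  722.44889455]), 'attitude': array([-2.13323048,  0.00556429,  2.57368103])}
{'time': 0.1, 'joint_positions': array([-1.18570572e+00,  9.17651589e-02,  1.23178897e+00,  1.93897456e-05,
        1.81978323e+00, -5.67376225e-02]), 'qd': array([-0.00051682, -0.00161587, -0.00214988, -0.00036774,  0.00100434,
        0.000307  ]), 'joint_torque': array([ 3.91381836e-03, -4.47854841e+01, -4.07571959e+01,  7.00562540e-02,
        2.83788628e-02, -1.15848420e-04]), 'tcp_pos': array([ 256.44704415, -542.16272337,  235.61767722]), 'orientation': array([-3.13985183e+00, -1.17706589e-04,  4.41832886e-01]), 'force': array([-0.37427948,  1.13579887,  0.40788843]), 'moment': array([-0.01861423, -0.01263527,  0.01460485]), 'finger_force': 0.0, 'opening': 0.9991587387538029}
```

View pics/top0.png

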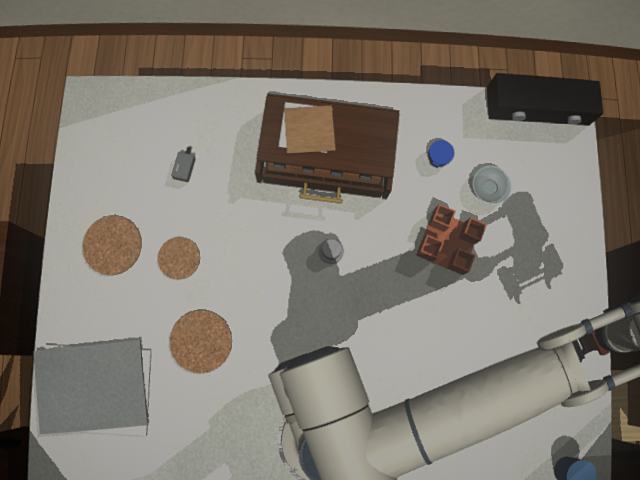

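View pics/scene0.png

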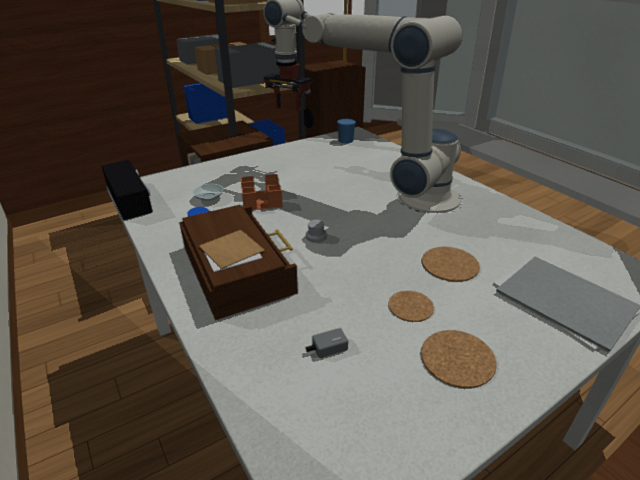

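Top view: cork discs are at (112,245), (201,341) and (179,258). The last is the smallest, so it is the target. The clamp is at (331,249), the only chrome piece; the caddy is at (453,240), the unit at (328,145) and the handle at (321,193). Leave alone: adapter (183,163), pot (441,152), ashtray (491,183).

```bash
python3 - <<'E'
from h import *
c,im,d=load("top0")
hsv=cv2.cvtColor(im,cv2.COLOR_RGB2HSV)
m=cv2.inRange(hsv,(5,80,90),(20,255,255))
cs,_=cv2.findContours(m,0,2)
for k in cs:
    if cv2.contourArea(k)>800:
        (u,v),(a,b),t=cv2.fitEllipse(k); print("cork?",u,v,a,b,plane(c,[u,v],5)[0].round(1))
# clamp top: heights
ys,xs=np.mgrid[0:480,0:640]; P=cloud(c,d,np.c_[xs.ravel(),ys.ravel()]).reshape(480,640,3)
def win(u0,u1,v0,v1,zl,zh):
    W=P[v0:v1,u0:u1].reshape(-1,3); return W[(W[:,2]>zl)&(W[:,2]<zh)]
W=win(310,350,225,270,40,60); print("clamp",len(W),W.mean(0),(W.max(0)+W.min(0))/2)
print("clamp ctr px",plane(c,[331,245],48))
W=win(300,345,178,206,42,70); print("handle",cv2.minAreaRect(W[:,:2].astype(np.float32)),W[:,2].mean(),len(W))
W=win(405,495,195,280,55,75); print("caddy",cv2.minAreaRect(W[:,:2].astype(np.float32)),W[:,2].mean(),len(W))
r=cv2.minAreaRect(win(240,410,85,205,92,108)[:,:2].astype(np.float32)); print("unit roof",r,cv2.boxPoints(r))
for n,w,z in(("pot",(420,465,130,175),(28,45)),("ash",(465,520,155,210),(15,45)),("adap",(165,205,140,190),(15,40))):
    W=win(*w,*z); print(n,(W.max(0)+W.min(0))/2,W.max(0)-W.min(0))
E
python3 - <<'E'
import cv2
i=cv2.imread('pics/top0.png')
a=cv2.resize(i[200:300,270:370],(400,400),interpolation=3); b=cv2.resize(i[195:295,410:510],(400,400),interpolation=3)
cv2.imwrite('pics/crop.png',cv2.hconcat([a,b]))
E
```

```text
cork? 200.35418701171875 341.0631408691406 60.481624603271484 61.91045379638672 [235.4 315.4   5. ]
cork? 178.34246826171875 257.6908264160156 40.20759201049805 41.72024917602539 [443.7 384.2   5. ]
cork? 111.45526123046875 244.81472778320312 55.93391036987305 59.63602828979492 [471.3 562.3   5. ]
cork? 308.9584045410156 129.03932189941406 53.13053894042969 61.66139602661133 [801.9  61.2   5. ]
cork? 616.1279296875 83.1197738647461 48.37495040893555 65.09275817871094 [ 994.6 -829.4    5. ]
cork? 394.4062805175781 57.12451934814453 33.087059020996094 235.0554656982422 [1026.7 -170.3    5. ]
cork? 316.737548828125 51.675559997558594 31.115928649902344 63.612239837646484 [1033.3   46.5    5. ]
cork? 31.918943405151367 105.84434509277344 61.619266510009766 167.95135498046875 [856.3 836.5   5. ]
cork? 181.30416870117188 53.4249267578125 37.42692565917969 279.3337707519531 [1017.8  423.4    5. ]
cork? 81.63513946533203 59.2999153137207 27.818538665771484 64.87638092041016 [999.  709.5   5. ]
clamp 290 [471.71413389  -2.2347934   48.23097654] [472.67062756  -2.5345113   48.59423161]
clamp ctr px [[481.13817255  -2.29282783  48.        ]]
handle ((619.537353515625, 23.739521026611328), (67.34318542480469, 111.2152328491211), 2.635952949523926) 58.43424100231683 517
caddy ((506.7418212890625, -306.72723388671875), (133.61578369140625, 135.5748291015625), 68.32171630859375) 63.74114889495942 632
unit roof ((740.1964721679688, 12.511825561523438), (342.9179992675781, 212.82518005371094), 84.22499084472656) [[ 617.07135 -147.36948]
 [ 828.81635 -168.78445]
 [ 863.3216   172.39313]
 [ 651.5766   193.8081 ]]
pot [ 739.04289527 -286.45087202   36.52872151] [73.31107544 65.9539203  16.90523237]
ash [ 659.03292515 -422.84167528   27.87403405] [107.7851527  106.64219559  25.71376456]
adap [691.36308682 387.45303042  27.37143802] [92.60553387 55.26750572 24.44827243]
```

View pics/crop.png

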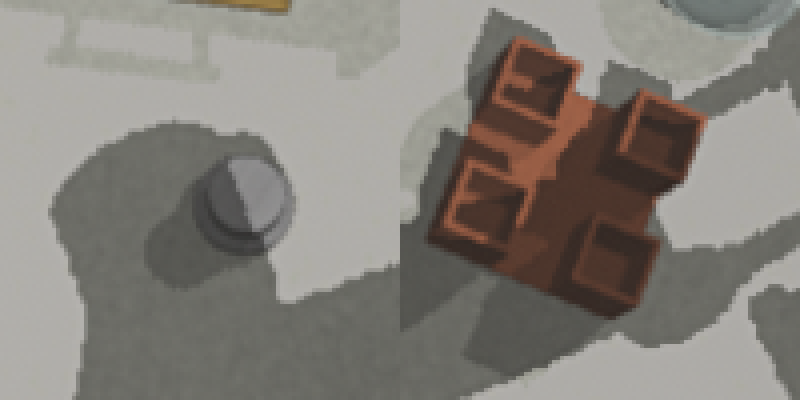

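The crop confirms the clamp (chrome grip on a wider foot, top-image pixel (331,249)) and the four-cup caddy. Next I hover over the clamp.

```bash

python3 -m pendant '{"linear":[[0.18,0.45,0],[0.18,0.45,0],[0.18,0.45,0],[0.18,0.45,0],[0.18,0.45,0],[0.18,0.45,0],[0.18,0.45,0],[0.18,0.45,0],[0.18,0.45,0],[0.18,0.45,0]],"twist":[[0,0,0.327],[0,0,0.327],[0,0,0.327],[0,0,0.327],[0,0,0.327],[0,0,0.327],[0,0,0.327],[0,0,0.327],[0,0,0.327],[0,0,0.327]]}' -1
python3 -m pendant '{"linear":[[0.18,0.45,-0.13],[0.18,0.45,-0.13],[0.18,0.45,-0.13],[0.18,0.45,-0.13],[0.18,0.45,-0.13],[0.18,0.45,-0.13],[0.18,0.45,-0.13],[0.18,0.45,-0.13],[0.18,0.45,-0.13],[0.18,0.45,-0.13]],"twist":[[0,0,0],[0,0,0],[0,0,0],[0,0,0],[0,0,0],[0,0,0],[0,0,0],[0,0,0],[0,0,0],[0,0,0]]}'
python3 - <<'E'
from h import *
print(status.state()["joint_positions"])
c,im,d=snap("wrist","w0"); print(c["origin"],c["attitude"])
ys,xs=np.mgrid[0:480:2,0:640:2]; P=cloud(c,d,np.c_[xs.ravel(),ys.ravel()])
m=(P[:,2]>43)&(P[:,2]<54)&(np.hypot(P[:,0]-472,P[:,1])<60); W=P[m]; print(m.sum(),(W.max(0)+W.min(0))/2,W.max(0)-W.min(0))
E
```

```text
time: 1.1
tcp_pos: [364.2, -273.0, 236.3]
orientation: [-3.141, -0.0, 1.465]
force: [-0.5, 0.2, 1.0]
opening: 0.998
finger_force: 0.0
time: 2.1
tcp_pos: [472.6, -4.1, 159.2]
orientation: [3.141, 0.0, 1.466]
force: [-0.1, 0.1, 1.1]
opening: 0.999
finger_force: 0.0
[-8.03429059e-02 -2.58604714e-01  1.69790094e+00 -3.50843150e-04
  1.70136933e+00  2.44869594e-02]
[479.62621442  59.23312524 308.74627399] [ 2.89905821e+00 -9.47962500e-04 -1.04719242e-01]
935 [470.80993477  -4.69932602  47.53832923] [47.19720994 46.87790552  8.21764977]
```

```bash

python3 -m pendant '{"linear":[[-0.002,0,-0.208],[-0.002,0,-0.208],[-0.002,0,-0.208],[-0.002,0,-0.208],[-0.002,0,-0.208],[-0.002,0,-0.208],[-0.002,0,-0.208],[-0.002,0,-0.208],[-0.002,0,-0.208],[-0.002,0,-0.208]],"twist":[[0,0,0],[0,0,0],[0,0,0],[0,0,0],[0,0,0],[0,0,0],[0,0,0],[0,0,0],[0,0,0],[0,0,0]]}' -1
python3 -m pendant '{"linear":[[0,0,0],[0,0,0],[0,0,0],[0,0,0],[0,0,0],[0,0,0],[0,0,0],[0,0,0],[0,0,0],[0,0,0]],"twist":[[0,0,0],[0,0,0],[0,0,0],[0,0,0],[0,0,0],[0,0,0],[0,0,0],[0,0,0],[0,0,0],[0,0,0]]}' 1
python3 -m pendant '{"linear":[[0,0,0.05],[0,0,0.1],[0,0,0.1],[0,0,0.1],[0,0,0.1],[0,0,0.1],[0,0,0.1],[0,0,0.1],[0,0,0.1],[0,0,0.1]],"twist":[[0,0,0],[0,0,0],[0,0,0],[0,0,0],[0,0,0],[0,0,0],[0,0,0],[0,0,0],[0,0,0],[0,0,0]]}'
python3 -m pendant '{"linear":[[-0.002,0.04,0],[-0.005,0.1,0],[-0.01,0.16,0],[-0.015,0.22,0],[-0.02,0.28,0],[-0.025,0.34,0],[-0.03,0.4,0],[-0.03,0.44,0],[-0.03,0.48,0],[-0.03,0.5,0]],"twist":[[0,0,0],[0,0,0],[0,0,0],[0,0,0],[0,0,0],[0,0,0],[0,0,0],[0,0,0],[0,0,0],[0,0,0]]}'
```

```text
time: 3.15
tcp_pos: [471.5, -2.4, 34.2]
orientation: [3.141, -0.0, 1.469]
force: [-0.1, -1.0, -0.3]
opening: 1.004
finger_force: 0.0
time: 4.15
tcp_pos: [471.2, -2.4, 33.8]
orientation: [-3.141, -0.0, 1.469]
force: [-0.1, -0.7, 0.5]
opening: 0.548
finger_force: 30.0
time: 5.15
tcp_pos: [471.3, -2.4, 93.7]
orientation: [-3.141, 0.0, 1.469]
force: [-0.6, 0.5, -3.2]
opening: 0.547
finger_force: 30.0
time: 6.15
tcp_pos: [453.0, 299.4, 93.7]
orientation: [-3.141, -0.0, 1.471]
force: [-0.1, -0.3, -2.9]
opening: 0.544
finger_force: 30.0
```

```bash

python3 -m pendant '{"linear":[[-0.005,0.04,0],[-0.01,0.08,0],[-0.015,0.12,0],[-0.0155,0.1415,0],[-0.0155,0.1415,0],[-0.0155,0.1415,-0.03],[-0.0155,0.1415,-0.06],[-0.0155,0.1415,-0.08],[-0.0155,0.1415,-0.089],[-0.0155,0.1415,-0.089]],"twist":[[0,0,0],[0,0,0],[0,0,0],[0,0,0],[0,0,0],[0,0,0],[0,0,0],[0,0,0],[0,0,0],[0,0,0]]}'
python3 -m pendant '{"linear":[[0,0,0],[0,0,0],[0,0,0],[0,0,0],[0,0,0],[0,0,0],[0,0,0],[0,0,0],[0,0,0],[0,0,0]],"twist":[[0,0,0],[0,0,0],[0,0,0],[0,0,0],[0,0,0],[0,0,0],[0,0,0],[0,0,0],[0,0,0],[0,0,0]]}' -1
python3 -m pendant '{"linear":[[0,0,0.08],[0,0,0.16],[0,0,0.2],[0,0,0.2],[0,0,0.2],[0,0,0.2],[0,0,0.2],[0,0,0.2],[0,0,0.2],[0,0,0.2]],"twist":[[0,0,0],[0,0,0],[0,0,0],[0,0,0],[0,0,0],[0,0,0],[0,0,0],[0,0,0],[0,0,0],[0,0,0]]}'
cat > clamp.py <<'E'
from h import *
import sys
n,f=sys.argv[1:3]; g=[float(v) for v in sys.argv[3:5]] or [444,384]
c,im,d=snap(n,f)
ys,xs=np.mgrid[0:480:1,0:640:1]; P=cloud(c,d,np.c_[xs.ravel(),ys.ravel()])
m=(P[:,2]>45)&(P[:,2]<62)&(np.hypot(P[:,0]-g[0],P[:,1]-g[1])<70); W=P[m]; print("clamp",m.sum(),(W.max(0)+W.min(0))/2,W.max(0)-W.min(0))
m=cv2.inRange(cv2.cvtColor(im,cv2.COLOR_RGB2HSV),(5,80,90),(20,255,255))
for k in cv2.findContours(m,0,2)[0]:
    if cv2.contourArea(k)>1000:
        h=cv2.convexHull(k); (u,v),ax,_=cv2.fitEllipse(h); p=plane(c,[u,v],5)[0]
        if np.hypot(p[0]-444,p[1]-384)<60: print("coaster",u,v,ax,p)
E
python3 clamp.py wrist w1
```

```text
time: 7.15
tcp_pos: [444.1, 381.8, 40.2]
orientation: [-3.141, 0.001, 1.468]
force: [-1.0, -0.2, -3.5]
opening: 0.542
finger_force: 30.0
time: 8.15
tcp_pos: [444.0, 382.5, 40.4]
orientation: [-3.142, 0.0, 1.469]
force: [0.0, -0.1, 0.1]
opening: 1.002
finger_force: 0.0
time: 9.15
tcp_pos: [443.9, 382.4, 160.0]
orientation: [-3.141, 0.0, 1.469]
force: [0.2, 0.2, -0.4]
opening: 0.996
finger_force: 0.0
clamp 3860 [444.83490524 379.43521829  51.02091335] [47.21183437 47.23570169 11.78479263]
coaster 315.9946594238281 217.48165893554688 (135.00534057617188, 137.57394409179688) [441.99500468 384.80988489   5.        ]
```

```bash

python3 -m pendant '{"linear":[[0.03,-0.06,0.03],[0.06,-0.13,0.05],[0.09,-0.2,0.06],[0.12,-0.27,0.06],[0.15,-0.34,0.06],[0.18,-0.41,0.06],[0.21,-0.48,0.06],[0.24,-0.55,0.06],[0.258,-0.592,0.06],[0.258,-0.592,0.06]],"twist":[[0,0,0],[0,0,0],[0,0,0],[0,0,0],[0,0,0],[0,0,0],[0,0,0],[0,0,0],[0,0,0],[0,0,0]]}'
python3 - <<'E'
from h import *
c,im,d=snap("wrist","w2")
ys,xs=np.mgrid[0:480,0:640]; P=cloud(c,d,np.c_[xs.ravel(),ys.ravel()])
hsv=cv2.cvtColor(im,cv2.COLOR_RGB2HSV).reshape(-1,3)
m=(P[:,2]>49)&(P[:,2]<64)&(hsv[:,0]>15)&(hsv[:,0]<32)&(hsv[:,1]>90)&(P[:,0]>560)&(P[:,0]<660)
print(m.sum()); W=P[m]
if m.sum()>20: r=cv2.minAreaRect(W[:,:2].astype(np.float32)); print(r,cv2.boxPoints(r),np.median(W,0))
m=(P[:,2]>60)&(P[:,2]<69)&(P[:,0]>600)&(P[:,0]<690)&(hsv[:,0]<15); W=P[m]
if m.sum()>20: r=cv2.minAreaRect(W[:,:2].astype(np.float32)); print("panel",r,cv2.boxPoints(r))
E
```

```text
time: 10.2
tcp_pos: [599.6, 23.7, 195.9]
orientation: [-3.141, 0.001, 1.464]
force: [-0.9, 1.3, 0.1]
opening: 0.998
finger_force: 0.0
2623
((616.7904052734375, -2.935089111328125), (272.4576110839844, 60.17992401123047), 88.28376007080078) [[ 582.6339  -138.2016 ]
 [ 642.78687 -140.00397]
 [ 650.9469   132.33142]
 [ 590.79395  134.13379]] [599.01801681  32.55616333  57.70469355]
panel ((647.744873046875, 12.809356689453125), (317.6235656738281, 36.900352478027344), 84.31507110595703) [[ 613.6539  -143.39369]
 [ 650.37274 -147.04897]
 [ 681.8359   169.0124 ]
 [ 645.117    172.66768]]
```

View pics/w2.png

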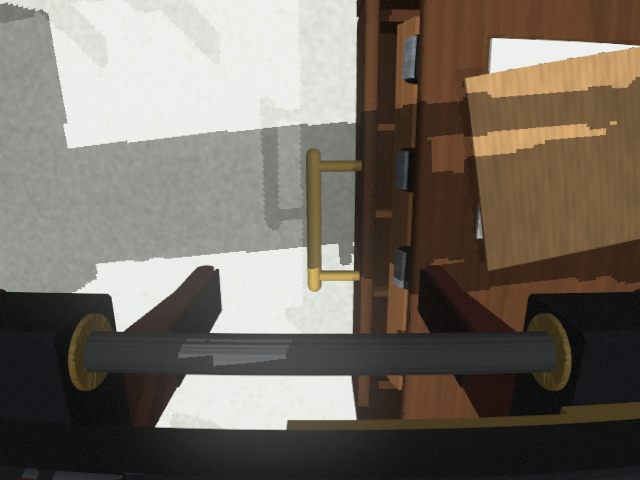

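The wrist view shows the brass bar with its centre near (314,220), and three brush heads at (411,58), (404,170) and (401,266). A fourth may be hidden behind the gripper.

```bash
python3 - <<'E'
from h import *
c,_,_=load("w2")
p=plane(c,[[314,150],[315,290],[314,220]],55); print(p, plane(c,[[358,100],[358,400]],65))
E
```

```text
[[602.08438908  78.56867841  55.        ]
 [591.05596584 -29.047911    55.        ]
 [596.43769403  27.08112682  55.        ]] [[ 635.78638695  109.20958177   65.        ]
 [ 616.4747437  -126.72064082   65.        ]]
```

```bash

python3 -m pendant '{"linear":[[-0.003,0.004,0],[-0.003,0.004,-0.05],[-0.003,0.004,-0.1],[-0.003,0.004,-0.15],[-0.003,0.004,-0.19],[-0.003,0.004,-0.22],[-0.003,0.004,-0.245],[-0.003,0.004,-0.245],[-0.003,0.004,-0.245],[-0.003,0.004,-0.245]],"twist":[[0,0,0],[0,0,0],[0,0,0],[0,0,0],[0,0,0],[0,0,0],[0,0,0],[0,0,0],[0,0,0],[0,0,0]]}' 0.32
python3 -m pendant '{"linear":[[0,0,0],[0,0,0],[0,0,0],[0,0,0],[0,0,0],[0,0,0],[0,0,0],[0,0,0],[0,0,0],[0,0,0]],"twist":[[0,0,0],[0,0,0],[0,0,0],[0,0,0],[0,0,0],[0,0,0],[0,0,0],[0,0,0],[0,0,0],[0,0,0]]}' 1
python3 -m pendant '{"linear":[[-0.02,0.002,0],[-0.05,0.005,0],[-0.08,0.008,0],[-0.11,0.011,0],[-0.14,0.014,0],[-0.17,0.017,0],[-0.2,0.02,0],[-0.22,0.022,0],[-0.24,0.024,0],[-0.25,0.025,0]],"twist":[[0,0,0],[0,0,0],[0,0,0],[0,0,0],[0,0,0],[0,0,0],[0,0,0],[0,0,0],[0,0,0],[0,0,0]]}'
```

```text
time: 11.25
tcp_pos: [597.8, 30.1, 51.2]
orientation: [3.139, -0.0, 1.47]
force: [0.6, -0.3, 0.9]
opening: 0.338
finger_force: 0.0
time: 12.25
tcp_pos: [595.9, 29.8, 50.1]
orientation: [-3.139, -0.0, 1.469]
force: [-6.5, 0.6, 4.7]
opening: 0.111
finger_force: 30.0
time: 13.25
tcp_pos: [447.1, 44.8, 50.1]
orientation: [3.14, -0.0, 1.469]
force: [1.1, -0.3, -0.2]
opening: 0.114
finger_force: 30.0
```

```bash

python3 -m pendant '{"linear":[[-0.006,0.0006,0],[-0.012,0.0012,0],[-0.018,0.0018,0],[-0.02,0.002,0],[-0.02,0.002,0],[-0.02,0.002,0],[-0.02,0.002,0],[-0.02,0.002,0],[-0.02,0.002,0],[-0.02,0.002,0]],"twist":[[0,0,0],[0,0,0],[0,0,0],[0,0,0],[0,0,0],[0,0,0],[0,0,0],[0,0,0],[0,0,0],[0,0,0]]}'
python3 -m pendant '{"linear":[[0,0,0],[0,0,0],[0,0,0],[0,0,0],[0,0,0],[0,0,0],[0,0,0],[0,0,0],[0,0,0],[0,0,0]],"twist":[[0,0,0],[0,0,0],[0,0,0],[0,0,0],[0,0,0],[0,0,0],[0,0,0],[0,0,0],[0,0,0],[0,0,0]]}' 0.32
python3 -m pendant '{"linear":[[0,0,0.06],[0,0,0.12],[0,0,0.18],[0,0,0.24],[0,0,0.3],[0.02,0,0.36],[0.04,-0.03,0.38],[0.06,-0.06,0.38],[0.1,-0.1,0.38],[0.1,-0.1,0.38]],"twist":[[0,0,0],[0,0,0],[0,0,0],[0,0,0],[0,0,0],[0,0,0],[0,0,0],[0,0,0],[0,0,0],[0,0,0]]}' 
python3 - <<'E'
from h import *
print(status.state()["joint_positions"])
snap("wrist","w3"); snap("top","top1")
E
```

```text
time: 14.25
tcp_pos: [436.6, 45.8, 50.1]
orientation: [3.138, -0.0, 1.469]
force: [7.1, 0.4, 0.3]
opening: 0.116
finger_force: 30.0
time: 15.25
tcp_pos: [435.1, 45.9, 49.5]
orientation: [3.142, -0.0, 1.469]
force: [0.1, 0.3, 0.2]
opening: 0.339
finger_force: 0.0
time: 16.25
tcp_pos: [496.4, -16.2, 276.2]
orientation: [-3.14, 0.001, 1.466]
force: [-0.2, 0.3, -0.4]
opening: 0.341
finger_force: 0.0
[-1.00588636e-01 -1.72819797e-01  1.41717607e+00 -9.08291668e-04
  1.89867350e+00  3.54001163e-03]
```

View pics/w3.png

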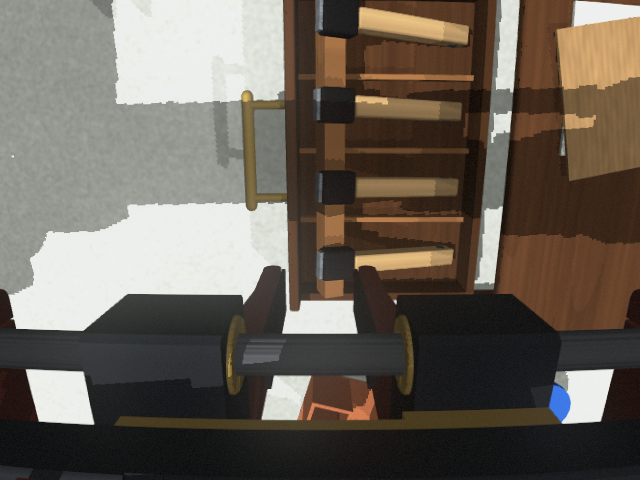

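The wrist view shows four brushes. Their heads are at (337,18), (333,106), (335,187) and (335,265), and their feet at (467,35), (460,112), (457,187) and (452,256). The tray is out.

```bash
cat > br.py <<'E'
from h import *
import sys
def meas(f):
    c,im,d=load(f)
    hsv=cv2.cvtColor(im,cv2.COLOR_RGB2HSV)
    ys,xs=np.mgrid[0:480,0:640]; P=cloud(c,d,np.c_[xs.ravel(),ys.ravel()]).reshape(480,640,3)
    o=np.array([634.,23.]); a=np.radians(-5.8); ux=np.array([np.cos(a),np.sin(a)]); uy=np.array([-ux[1],ux[0]])
    U=(P[:,:,:2]-o)@np.stack([ux,uy],1)
    tray=(U[:,:,0]>-145)&(U[:,:,0]<15)&(abs(U[:,:,1])<145)&(P[:,:,2]<90)
    for k in(-106.5,-35.5,35.5,106.5):
        m=tray&(abs(U[:,:,1]-k)<31)&(hsv[:,:,1]>50)&(hsv[:,:,2]>60)
        # top faces: higher than slope line minus
        e=np.stack([U[:,:,0],U[:,:,1],P[:,:,2]],2)
        # top of handle plane height ~ 10+18/cos20 + s*tan20
        m&=(P[:,:,2]>24)&(P[:,:,2]<78)&(U[:,:,0]>-95)
        W=e[m]
        if len(W)<30: print(k,"none",len(W)); continue
        W=W[W[:,2]>25]
        l=np.polyfit(W[:,0],W[:,2],1); r=W[:,2]-np.polyval(l,W[:,0]); W=W[abs(r)<5]
        # keep points near the top plane, fit lateral centre by min/max per x slice
        xs_=[];cy=[];w=[]
        for x in np.arange(-90,15,6):
            s=W[(abs(W[:,0]-x)<3)]
            if len(s)>8: xs_.append(x); lo,hi=np.percentile(s[:,1],[3,97]); cy.append((lo+hi)/2); w.append(hi-lo)
        g=np.polyfit(xs_,cy,1); l=np.polyfit(W[:,0],W[:,2],1)
        print(k,"n",len(W),"x",W[:,0].min().round(),W[:,0].max().round(),"yaw/deg",np.degrees(np.arctan(g[0])).round(1),"y@-40",np.polyval(g,-40).round(1),"ztop@-40",np.polyval(l,-40).round(1),"slope",np.degrees(np.arctan(l[0])).round(1),"w",np.median(w).round(1), "world@-40",(o+ux*-40+uy*np.polyval(g,-40)).round(1))
meas(sys.argv[1])
E
for f in w3 top1; do echo $f; python3 br.py $f; done
```

```text
w3
-106.5 n 1607 x -95.0 9.0 yaw/deg -3.9 y@-40 -109.3 ztop@-40 45.7 slope -19.7 w 16.8 world@-40 [583.2 -81.6]
-35.5 n 1788 x -95.0 8.0 yaw/deg -2.2 y@-40 -36.2 ztop@-40 45.8 slope -19.9 w 16.9 world@-40 [590.5  -9. ]
35.5 n 1960 x -95.0 7.0 yaw/deg -0.8 y@-40 37.1 ztop@-40 45.5 slope -20.0 w 16.7 world@-40 [598.   63.9]
106.5 n 2358 x -95.0 9.0 yaw/deg -1.9 y@-40 108.6 ztop@-40 45.9 slope -19.6 w 16.8 world@-40 [605.2 135.1]
top1
-106.5 none 27
-35.5 none 0
35.5 n 236 x -95.0 8.0 yaw/deg -1.1 y@-40 40.1 ztop@-40 44.9 slope -19.2 w 15.3 world@-40 [598.3  66.9]
106.5 n 227 x -95.0 11.0 yaw/deg -1.7 y@-40 112.2 ztop@-40 45.9 slope -18.8 w 15.4 world@-40 [605.5 138.7]
```

```bash

python3 -m pendant '{"linear":[[0.04,0.04,0],[0.08,0.08,0],[0.117,0.14,0],[0.117,0.14,0],[0.117,0.14,0],[0.117,0.14,0],[0.117,0.14,0],[0.117,0.14,0],[0.117,0.14,0],[0.117,0.14,0]],"twist":[[0,0,-0.04],[0,0,-0.08],[0,0,-0.12],[0,0,-0.16],[0,0,-0.2],[0,0,-0.24],[0,0,-0.28],[0,0,-0.32],[0,0,-0.36],[0,0,-0.4]]}' 0.18
python3 -m pendant '{"linear":[[0,0,-0.06],[0,0,-0.12],[0,0,-0.18],[0,0,-0.22],[0,0,-0.22],[0,0,-0.22],[0,0,-0.22],[0,0,-0.22],[0,0,-0.22],[0,0,-0.22]],"twist":[[0,0,-0.04],[0,0,-0.08],[0,0,-0.099],[0,0,-0.099],[0,0,-0.099],[0,0,-0.099],[0,0,-0.099],[0,0,-0.099],[0,0,-0.099],[0,0,-0.099]]}'
python3 -m pendant '{"linear":[[0,0,0],[0,0,0],[0,0,0],[0,0,0],[0,0,0],[0,0,0],[0,0,0],[0,0,0],[0,0,0],[0,0,0]],"twist":[[-0.003,-0.028,0],[-0.006,-0.056,0],[-0.0084,-0.083,0],[-0.0084,-0.083,0],[-0.0084,-0.083,0],[-0.0084,-0.083,0],[-0.0084,-0.083,0],[-0.0084,-0.083,0],[-0.0084,-0.083,0],[-0.0084,-0.083,0]]}'
python3 - <<'E'
from h import *
s=status.state(); M=R.from_euler('xyz',s["orientation"]).as_matrix(); print(M.round(3),s["joint_positions"].round(3),s["tcp_pos"])
E
```

```text
time: 17.35
tcp_pos: [564.4, 70.9, 277.9]
orientation: [-3.141, -0.0, 0.209]
force: [0.2, -0.1, 0.4]
opening: 0.408
finger_force: 0.0
time: 18.35
tcp_pos: [565.6, 69.9, 146.3]
orientation: [-3.141, -0.001, -0.099]
force: [0.3, 0.0, 0.4]
opening: 0.412
finger_force: 0.0
time: 19.35
tcp_pos: [565.4, 69.9, 145.3]
orientation: [3.141, -0.262, -0.099]
force: [-0.5, 0.3, 0.0]
opening: 0.412
finger_force: 0.0
[[ 0.961 -0.099  0.257]
 [-0.095 -0.995 -0.026]
 [ 0.259  0.001 -0.966]] [ 0.093 -0.217  1.707 -0.051  1.394  1.764] [565.37866467  69.85693961 145.31762055]
```

```bash

python3 -m pendant '{"linear":[[0.002,-0.003,-0.04],[0.002,-0.003,-0.08],[0.002,-0.003,-0.11],[0.002,-0.003,-0.13],[0.002,-0.003,-0.15],[0.002,-0.003,-0.16],[0.002,-0.003,-0.17],[0.002,-0.003,-0.17],[0.002,-0.003,-0.17],[0.002,-0.003,-0.17]],"twist":[[0,0,0],[0,0,0],[0,0,0],[0,0,0],[0,0,0],[0,0,0],[0,0,0],[0,0,0],[0,0,0],[0,0,0]]}'
python3 -m pendant '{"linear":[[0,0,0],[0,0,0],[0,0,0],[0,0,0],[0,0,0],[0,0,0],[0,0,0],[0,0,0],[0,0,0],[0,0,0]],"twist":[[0,0,0],[0,0,0],[0,0,0],[0,0,0],[0,0,0],[0,0,0],[0,0,0],[0,0,0],[0,0,0],[0,0,0]]}' 1
python3 -m pendant '{"linear":[[0,0,0.02],[0,0,0.06],[0,0,0.12],[0,0,0.18],[0,0,0.24],[0,0,0.3],[0,0,0.35],[0,0,0.36],[0,0,0.36],[0,0,0.36]],"twist":[[0,0,0],[0,0,0],[0,0,0],[0,0,0],[0,0,0],[0,0,0],[0,0,0],[0,0,0],[0,0,0],[0,0,0]]}'
```

```text
time: 20.35
tcp_pos: [566.9, 68.1, 44.3]
orientation: [3.141, -0.263, -0.099]
force: [-0.3, -0.2, -0.6]
opening: 0.411
finger_force: 0.0
time: 21.35
tcp_pos: [566.6, 68.1, 43.7]
orientation: [3.141, -0.263, -0.098]
force: [-1.1, -0.4, 2.8]
opening: 0.202
finger_force: 30.0
time: 22.35
tcp_pos: [565.9, 68.1, 257.0]
orientation: [3.14, -0.259, -0.098]
force: [-1.0, 0.0, -0.2]
opening: 0.202
finger_force: 30.0
```

```bash

python3 -m pendant '{"linear":[[-0.003,-0.03,0],[-0.006,-0.07,0],[-0.009,-0.11,0],[-0.012,-0.15,0],[-0.015,-0.19,0],[-0.018,-0.23,0],[-0.021,-0.27,0],[-0.024,-0.31,0],[-0.027,-0.35,0],[-0.027,-0.36,0]],"twist":[[0,0,0.04],[0,0,0.08],[0,0,0.12],[0,0,0.16],[0,0,0.2],[0,0,0.24],[0,0,0.28],[0,0,0.32],[0,0,0.36],[0,0,0.4]]}'
python3 -m pendant '{"linear":[[-0.003,-0.03,0],[-0.006,-0.07,0],[-0.009,-0.11,0],[-0.012,-0.15,0],[-0.015,-0.19,0],[-0.018,-0.23,0],[-0.021,-0.27,0],[-0.024,-0.31,0],[-0.027,-0.35,0],[-0.027,-0.36,0]],"twist":[[0,0,0.04],[0,0,0.08],[0,0,0.12],[0,0,0.16],[0,0,0.2],[0,0,0.24],[0,0,0.28],[0,0,0.32],[0,0,0.36],[0,0,0.382]]}'
python3 -m pendant '{"linear":[[0,0,0],[0,0,0],[0,0,0],[0,0,0],[0,0,0],[0,0,0],[0,0,0],[0,0,0],[0,0,0],[0,0,0]],"twist":[[-0.03,-0.03,0],[-0.06,-0.06,0],[-0.09,-0.09,0],[-0.12,-0.12,0],[-0.15,-0.15,0],[-0.18,-0.18,0],[-0.21,-0.21,0],[-0.24,-0.24,0],[-0.275,-0.275,0],[-0.275,-0.275,0]]}'
cat > up.py <<'E'
from h import *
import sys
s=status.state(); M=R.from_euler('xyz',s["orientation"]).as_matrix(); print(M.round(3),s["joint_positions"].round(3),s["tcp_pos"].round(1),s["opening"])
z=M[:,2]; g=s["tcp_pos"]-5*z
# brush dir: rotate tool z by -125deg in tool xz plane (about tool y)
for sg in(1,-1):
    b=R.from_rotvec(M[:,1]*sg*np.radians(125)).apply(z); print("brush dir",b.round(3),"foot",(g-85*b).round(1))
E
python3 up.py
python3 - <<'E'
from h import *
c,im,d=snap("scene","s1")
p=proj(c,[[535,-365,200]])[0]; print(p); x,y=p.astype(int)
cr=im[max(0,y-130):y+130,max(0,x-170):x+170]; cv2.imwrite("pics/s1c.png",cv2.resize(cr[:,:,::-1],None,fx=2,fy=2))
E
```

```text
time: 23.35
tcp_pos: [549.2, -150.1, 256.1]
orientation: [-3.137, -0.262, 1.159]
force: [-0.7, -0.4, -0.7]
opening: 0.203
finger_force: 30.0
time: 24.35
tcp_pos: [533.3, -365.8, 255.4]
orientation: [-3.141, -0.268, 2.36]
force: [-0.5, -0.3, -0.2]
opening: 0.205
finger_force: 30.0
time: 25.35
tcp_pos: [530.4, -360.9, 244.8]
orientation: [-3.133, 0.944, 2.366]
force: [-0.8, 0.7, -2.1]
opening: 0.201
finger_force: 30.0
[[-0.419  0.706  0.572]
 [ 0.411  0.709 -0.574]
 [-0.81  -0.005 -0.587]] [-0.552 -0.531  1.995 -0.276  0.766 -1.236] [ 530.4 -360.9  244.8] 0.20135977838117086
brush dir [-0.671  0.666 -0.327] foot [ 584.6 -414.6  275.6]
brush dir [ 0.015 -0.008  1.   ] foot [ 526.3 -357.4  162.8]
[241.0285254  142.89195357]
```

View pics/s1c.png

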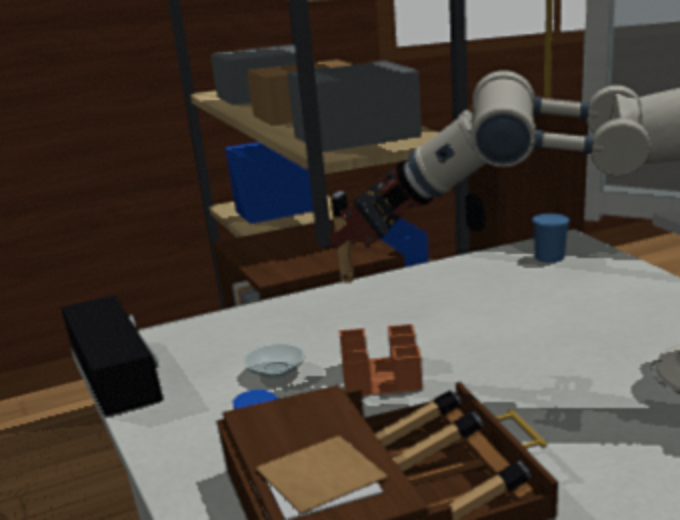

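The crop shows the brush hanging upright, bristles up, at crop pixel (345,240), clear of the caddy. I let it settle and measure the foot.

```bash

python3 -m pendant '{"linear":[[0,0,0],[0,0,0],[0,0,0],[0,0,0],[0,0,-0.02],[0,0,-0.05],[0,0,-0.05],[0,0,-0.05],[0,0,-0.05],[0,0,-0.05]],"twist":[[0,0,0],[0,0,0],[0,0,0],[0,0,0],[0,0,0],[0,0,0],[0,0,0],[0,0,0],[0,0,0],[0,0,0]]}'
cat > foot.py <<'E'
from h import *
import sys
s=status.state(); M=R.from_euler('xyz',s["orientation"]).as_matrix(); z=M[:,2]; g=s["tcp_pos"]-5*z
b=R.from_rotvec(-M[:,1]*np.radians(125)).apply(z); f=g-85*b
print("est dir",b.round(3),"foot",f.round(1),"tcp",s["tcp_pos"].round(1))
c,im,d=snap("scene",sys.argv[1])
ys,xs=np.mgrid[0:480,0:640]; P=cloud(c,d,np.c_[xs.ravel(),ys.ravel()])
h=cv2.cvtColor(im,cv2.COLOR_RGB2HSV).reshape(-1,3)
m=(np.linalg.norm(P[:,:2]-f[:2],axis=1)<45)&(P[:,2]<g[2]-26)&(P[:,2]>g[2]-110)&(P[:,2]>70)
W=P[m]; print(m.sum(), W[:,2].min(),W[:,2].max())
v=np.array([1054-f[0],937-f[1]]);v/=np.linalg.norm(v)
l=[np.polyfit(W[:,2],W[:,i],1) for i in(0,1)]
print("lean",[k[0].round(3) for k in l],"visible faces mean at foot",[np.polyval(k,f[2]).round(1) for k in l],"-> centre ~",(np.array([np.polyval(k,f[2]) for k in l])-9.5*v).round(1))
E
python3 foot.py s2
```

```text
time: 26.4
tcp_pos: [534.3, -364.0, 230.9]
orientation: [-3.14, 0.961, 2.359]
force: [0.1, -0.5, -0.4]
opening: 0.205
finger_force: 30.0
est dir [-0.     0.002  1.   ] foot [ 531.4 -361.3  148.7] tcp [ 534.3 -364.   230.9]
101 152.88538104852898 207.3706178524087
lean [np.float64(-0.014), np.float64(0.004)] visible faces mean at foot [np.float64(535.8), np.float64(-356.4)] -> centre ~ [ 532.2 -365.2]
```

```bash

python3 -m pendant '{"linear":[[-0.001,0,-0.03],[-0.001,0,-0.06],[-0.001,0,-0.09],[-0.001,0,-0.12],[-0.001,0,-0.14],[-0.001,0,-0.16],[-0.001,0,-0.18],[-0.001,0,-0.2],[-0.001,0,-0.22],[-0.001,0,-0.22]],"twist":[[0,0,0],[0,0,0],[0,0,0],[0,0,0],[0,0,0],[0,0,0],[0,0,0],[0,0,0],[0,0,0],[0,0,0]]}'
```

```text
time: 27.45
tcp_pos: [532.5, -363.4, 94.2]
orientation: [-3.137, 0.956, 2.361]
force: [-0.3, 0.8, -0.6]
opening: 0.203
finger_force: 30.0
```

```bash

python3 -m pendant '{"linear":[[0,0,0],[0,0,0],[0,0,0],[0,0,0],[0,0,0],[0,0,0],[0,0,0],[0,0,0],[0,0,0],[0,0,0]],"twist":[[0,0,0],[0,0,0],[0,0,0],[0,0,0],[0,0,0],[0,0,0],[0,0,0],[0,0,0],[0,0,0],[0,0,0]]}' 0.18
python3 -m pendant '{"linear":[[-0.02,0.02,0.02],[-0.04,0.04,0.04],[-0.07,0.07,0.07],[-0.1,0.1,0.1],[-0.12,0.12,0.12],[-0.12,0.12,0.16],[-0.12,0.12,0.2],[-0.12,0.12,0.24],[-0.12,0.12,0.27],[-0.12,0.12,0.27]],"twist":[[0,0,0],[0,0,0],[0,0,0],[0,0,0],[0,0,0],[0,0,0],[0,0,0],[0,0,0],[0,0,0],[0,0,0]]}'
cat > stand.py <<'E'
from h import *
import sys
c,im,d=snap("scene",sys.argv[1])
ys,xs=np.mgrid[0:480,0:640]; P=cloud(c,d,np.c_[xs.ravel(),ys.ravel()])
a=np.radians(-21.7); D=P[:,:2]-[506.7,-306.7]; X=D@[np.cos(a),np.sin(a)]; Y=D@[-np.sin(a),np.cos(a)]
for n,sx,sy in(("A",1,-1),("B",1,1),("C",-1,-1),("D",-1,1)):
    m=(np.hypot(X-43*sx,Y-43*sy)<60)&(X*sx>0)&(Y*sy>0)&(P[:,2]>75)&(P[:,2]<190)
    if m.sum()<15: print(n,"-",m.sum()); continue
    z=P[m,2]; lx=np.polyfit(z,X[m]-43*sx,1); ly=np.polyfit(z,Y[m]-43*sy,1)
    print(n,m.sum(),"ztop",z.max().round(),"lean deg",np.degrees(np.arctan([lx[0],ly[0]])).round(1),"off at z75",np.polyval(lx,75).round(1),np.polyval(ly,75).round(1))
E
python3 stand.py s3; python3 up.py|tail -3; python3 clamp.py top t2
```

```text
time: 28.45
tcp_pos: [533.4, -363.9, 97.4]
orientation: [-3.139, 0.96, 2.36]
force: [0.1, 0.3, -0.6]
opening: 0.413
finger_force: 0.0
time: 29.45
tcp_pos: [462.7, -292.4, 263.7]
orientation: [-3.141, 0.965, 2.358]
force: [-0.0, -0.2, 0.2]
opening: 0.412
finger_force: 0.0
A 150 ztop 160.0 lean deg [0.2 2.1] off at z75 -2.3 4.5
B - 0
C - 0
D - 0
 [-0.82  -0.001 -0.572]] [-0.47  -0.856  2.164 -0.325  0.922 -1.187] [ 462.3 -292.2  260.9] 0.40880353498974986
brush dir [-0.665  0.663 -0.343] foot [ 516.  -345.7  293. ]
brush dir [-0.     0.002  1.   ] foot [ 459.5 -289.5  178.8]
clamp 265 [446.55528653 381.12066975  53.24350421] [43.31672567 46.50425471 14.7861369 ]
```

Brush A stands upright in its cup and the clamp is still in place. Next is brush 2, picked with a 25° tilt so the wrist stays farther out.

```bash

python3 -m pendant '{"linear":[[0.02,0.03,0],[0.04,0.06,0],[0.06,0.09,0],[0.08,0.12,0],[0.1,0.15,0],[0.12,0.18,0],[0.13,0.21,0],[0.14,0.24,0],[0.15,0.24,0],[0.16,0.24,0]],"twist":[[0.031,0.031,0],[0.063,0.063,0],[0.094,0.094,0],[0.126,0.126,0],[0.157,0.157,0],[0.188,0.188,0],[0.22,0.22,0],[0.251,0.251,0],[0.283,0.283,0],[0.314,0.314,0]]}'
python3 -m pendant '{"linear":[[0,0.03,0],[0,0.06,0],[0,0.09,0],[0,0.12,0],[0,0.15,0],[0,0.18,0],[0,0.21,0],[0,0.24,0],[0,0.24,0],[0,0.24,0]],"twist":[[0,0,-0.04],[0,0,-0.08],[0,0,-0.12],[0,0,-0.16],[0,0,-0.2],[0,0,-0.24],[0,0,-0.28],[0,0,-0.32],[0,0,-0.36],[0,0,-0.4]]}'
python3 -m pendant '{"linear":[[0,0,0],[0,0,0],[0,0,0],[0,0,0],[0,0,-0.03],[0,0,-0.06],[0,0,-0.09],[0,0,-0.12],[0,0,-0.15],[0,0,-0.15]],"twist":[[0,0,-0.04],[0,0,-0.08],[0,0,-0.12],[0,0,-0.16],[0,0,-0.2],[0,0,-0.24],[0,0,-0.28],[0,0,-0.32],[0,0,-0.36],[0,0,-0.382]]}'
python3 up.py|head -4
```

```text
time: 30.55
tcp_pos: [558.3, -147.7, 258.6]
orientation: [3.142, -0.442, 2.359]
force: [0.4, -0.2, 0.1]
opening: 0.414
finger_force: 0.0
time: 31.55
tcp_pos: [557.5, -3.7, 257.4]
orientation: [-3.139, -0.435, 1.095]
force: [0.3, -0.2, -0.3]
opening: 0.413
finger_force: 0.0
time: 32.55
tcp_pos: [555.8, -3.6, 163.3]
orientation: [3.14, -0.428, -0.102]
force: [1.5, 1.3, 0.6]
opening: 0.413
finger_force: 0.0
[[ 0.905 -0.102  0.413]
 [-0.093 -0.995 -0.043]
 [ 0.415  0.001 -0.91 ]] [-0.055 -0.414  1.866 -0.022  1.263  1.62 ] [555.8  -3.6 163.3] 0.41317852820989254
brush dir [ 0.505 -0.051  0.862] foot [510.8   0.9  94.6]
```

```bash

python3 -m pendant '{"linear":[[0.005,-0.001,-0.04],[0.005,-0.001,-0.08],[0.005,-0.001,-0.12],[0.005,-0.001,-0.15],[0.005,-0.001,-0.17],[0.005,-0.001,-0.18],[0.005,-0.001,-0.19],[0.005,-0.001,-0.2],[0.005,-0.001,-0.202],[0.005,-0.001,-0.202]],"twist":[[0,0,0],[0,0,0],[0,0,0],[0,0,0],[0,0,0],[0,0,0],[0,0,0],[0,0,0],[0,0,0],[0,0,0]]}'
python3 -m pendant '{"linear":[[0,0,0],[0,0,0],[0,0,0],[0,0,0],[0,0,0],[0,0,0],[0,0,0],[0,0,0],[0,0,0],[0,0,0]],"twist":[[0,0,0],[0,0,0],[0,0,0],[0,0,0],[0,0,0],[0,0,0],[0,0,0],[0,0,0],[0,0,0],[0,0,0]]}' 1
python3 -m pendant '{"linear":[[0,0,0.02],[0,0,0.06],[0,0,0.12],[0,0,0.18],[0,0,0.24],[0,0,0.3],[0,0,0.35],[0,0,0.36],[0,0,0.36],[0,0,0.36]],"twist":[[0,0,0],[0,0,0],[0,0,0],[0,0,0],[0,0,0],[0,0,0],[0,0,0],[0,0,0],[0,0,0],[0,0,0]]}'
```

```text
time: 33.55
tcp_pos: [561.3, -4.8, 48.6]
orientation: [3.141, -0.436, -0.098]
force: [-0.1, 0.2, -0.5]
opening: 0.414
finger_force: 0.0
time: 34.55
tcp_pos: [561.4, -4.8, 48.8]
orientation: [3.141, -0.437, -0.098]
force: [-0.7, -0.8, 4.2]
opening: 0.204
finger_force: 30.0
time: 35.55
tcp_pos: [560.5, -4.7, 261.7]
orientation: [3.141, -0.432, -0.098]
force: [0.1, 0.1, -1.0]
opening: 0.202
finger_force: 30.0
```

```bash

python3 -m pendant '{"linear":[[0,-0.03,0],[0,-0.06,0],[0,-0.09,0],[0,-0.12,0],[0,-0.15,0],[0,-0.18,0],[0,-0.2,0],[0,-0.22,0],[0,-0.23,0],[0,-0.23,0]],"twist":[[0,0,0.04],[0,0,0.08],[0,0,0.12],[0,0,0.16],[0,0,0.2],[0,0,0.24],[0,0,0.28],[0,0,0.32],[0,0,0.36],[0,0,0.4]]}'
python3 -m pendant '{"linear":[[0,-0.03,0],[0,-0.06,0],[0,-0.09,0],[0,-0.12,0],[0,-0.15,0],[0,-0.18,0],[0,-0.2,0],[0.005,-0.22,0],[0.005,-0.235,0],[0.005,-0.235,0]],"twist":[[0,0,0.04],[0,0,0.08],[0,0,0.12],[0,0,0.16],[0,0,0.2],[0,0,0.24],[0,0,0.28],[0,0,0.32],[0,0,0.36],[0,0,0.382]]}'
python3 -m pendant '{"linear":[[0,0,0],[0,0,0],[0,0,0],[0,0,0],[0,0,0],[0,0,0],[0,0,0],[0,0,0],[0,0,0],[0,0,0]],"twist":[[-0.03,-0.03,0],[-0.06,-0.06,0],[-0.09,-0.09,0],[-0.12,-0.12,0],[-0.15,-0.15,0],[-0.18,-0.18,0],[-0.21,-0.21,0],[-0.24,-0.24,0],[-0.275,-0.275,0],[-0.275,-0.275,0]]}'
python3 -m pendant '{"linear":[[0,0,0],[0,0,0],[0,0,0],[0,0,0],[0,0,-0.02],[0,0,-0.05],[0,0,-0.05],[0,0,-0.05],[0,0,-0.05],[0,0,-0.05]],"twist":[[0,0,0],[0,0,0],[0,0,0],[0,0,0],[0,0,0],[0,0,0],[0,0,0],[0,0,0],[0,0,0],[0,0,0]]}'
sed -i 's/np.radians(125)/np.radians(135)/' foot.py; python3 foot.py s4
```

```text
time: 36.55
tcp_pos: [560.3, -143.7, 261.0]
orientation: [-3.137, -0.436, 1.159]
force: [0.9, 0.9, -1.1]
opening: 0.204
finger_force: 30.0
time: 37.55
tcp_pos: [564.1, -284.4, 260.5]
orientation: [-3.141, -0.442, 2.361]
force: [0.1, -0.8, -0.9]
opening: 0.206
finger_force: 30.0
time: 38.55
tcp_pos: [560.4, -280.9, 252.3]
orientation: [-3.132, 0.773, 2.366]
force: [-0.1, 0.4, -1.4]
opening: 0.206
finger_force: 30.0
time: 39.55
tcp_pos: [564.4, -283.9, 235.6]
orientation: [-3.14, 0.788, 2.358]
force: [-1.0, -0.1, -1.3]
opening: 0.2
finger_force: 30.0
est dir [-0.001  0.002  1.   ] foot [ 562.  -281.6  154.2] tcp [ 564.4 -283.9  235.6]
113 157.09542259871193 213.03679914953585
lean [np.float64(-0.015), np.float64(-0.01)] visible faces mean at foot [np.float64(569.2), np.float64(-279.4)] -> centre ~ [ 565.6 -288.3]
```

```bash

python3 -m pendant '{"linear":[[-0.003,0.003,-0.03],[-0.003,0.003,-0.06],[-0.003,0.003,-0.09],[-0.003,0.003,-0.12],[-0.003,0.003,-0.14],[-0.003,0.003,-0.16],[-0.003,0.003,-0.18],[-0.003,0.003,-0.2],[-0.003,0.003,-0.22],[-0.003,0.003,-0.23]],"twist":[[0,0,0],[0,0,0],[0,0,0],[0,0,0],[0,0,0],[0,0,0],[0,0,0],[0,0,0],[0,0,0],[0,0,0]]}'
python3 -m pendant '{"linear":[[0,0,0],[0,0,0],[0,0,0],[0,0,0],[0,0,0],[0,0,0],[0,0,0],[0,0,0],[0,0,0],[0,0,0]],"twist":[[0,0,0],[0,0,0],[0,0,0],[0,0,0],[0,0,0],[0,0,0],[0,0,0],[0,0,0],[0,0,0],[0,0,0]]}' 0.18
python3 -m pendant '{"linear":[[-0.02,0.02,0.028],[-0.04,0.04,0.056],[-0.06,0.06,0.085],[-0.08,0.08,0.113],[-0.1,0.1,0.14],[-0.1,0.12,0.17],[-0.1,0.14,0.2],[-0.1,0.16,0.24],[-0.1,0.18,0.27],[-0.1,0.18,0.27]],"twist":[[0,0,0],[0,0,0],[0,0,0],[0,0,0],[0,0,0],[0,0,0],[0,0,0],[0,0,0],[0,0,0],[0,0,0]]}'
python3 stand.py s5; python3 up.py|tail -3; python3 clamp.py top t3
```

```text
time: 40.6
tcp_pos: [561.8, -281.8, 94.4]
orientation: [-3.138, 0.784, 2.36]
force: [-0.5, -0.9, -0.8]
opening: 0.206
finger_force: 30.0
time: 41.6
tcp_pos: [562.3, -281.9, 96.3]
orientation: [-3.139, 0.786, 2.359]
force: [-0.3, -0.1, 0.6]
opening: 0.413
finger_force: 0.0
time: 42.6
tcp_pos: [503.4, -173.0, 262.3]
orientation: [3.139, 0.791, 2.358]
force: [-0.6, -0.5, 0.8]
opening: 0.413
finger_force: 0.0
A 66 ztop 159.0 lean deg [-2.  -4.8] off at z75 0.4 13.0
B 182 ztop 159.0 lean deg [-0.8  0.3] off at z75 0.1 7.4
C - 0
D - 0
 [-0.709 -0.    -0.705]] [-0.119 -0.673  1.988 -0.487  1.201 -0.878] [ 502.9 -173.4  259.8] 0.4113379408360879
brush dir [-0.698  0.694 -0.176] foot [ 559.7 -229.9  278.3]
brush dir [ 0.121 -0.121  0.985] foot [ 490.1 -160.7  179.6]
clamp 262 [446.47096331 380.83275434  53.41029994] [42.95542674 44.80954862 15.79853693]
```

```bash

python3 -m pendant '{"linear":[[0.01,0.02,0],[0.02,0.04,0],[0.03,0.06,0],[0.04,0.08,0],[0.05,0.1,0],[0.06,0.12,0],[0.07,0.14,0],[0.08,0.16,0],[0.083,0.162,0],[0.083,0.162,0]],"twist":[[0.031,0.031,0],[0.063,0.063,0],[0.094,0.094,0],[0.126,0.126,0],[0.157,0.157,0],[0.188,0.188,0],[0.22,0.22,0],[0.251,0.251,0],[0.275,0.275,0],[0.275,0.275,0]]}'
python3 -m pendant '{"linear":[[0,0,0],[0,0,0],[0,0,0],[0,0,0],[0,0,0],[0,0,0],[0,0,0],[0,0,0],[0,0,0],[0,0,0]],"twist":[[0,0,-0.04],[0,0,-0.08],[0,0,-0.12],[0,0,-0.16],[0,0,-0.2],[0,0,-0.24],[0,0,-0.28],[0,0,-0.32],[0,0,-0.36],[0,0,-0.4]]}'
python3 -m pendant '{"linear":[[0,0,0],[0,0,0],[0,0,0],[0,0,0],[0,0,-0.03],[0,0,-0.06],[0,0,-0.09],[0,0,-0.12],[0,0,-0.15],[0,0,-0.15]],"twist":[[0,0,-0.04],[0,0,-0.08],[0,0,-0.12],[0,0,-0.16],[0,0,-0.2],[0,0,-0.24],[0,0,-0.28],[0,0,-0.32],[0,0,-0.36],[0,0,-0.382]]}'
python3 -m pendant '{"linear":[[0,0,0],[0,0,0],[0,0,0],[0,0,0],[0,0,0],[0,0,0],[0,0,0],[0,0,0],[0,0,0],[0,0,0]],"twist":[[0,0,0],[0,0,0],[0,0,0],[0,0,0],[0,0,0],[0,0,0],[0,0,0],[0,0,0],[0,0,0],[0,0,0]]}'
```

```text
time: 43.7
tcp_pos: [552.6, -78.7, 251.7]
orientation: [-3.137, -0.446, 2.353]
force: [-0.2, -0.4, -1.1]
opening: 0.411
finger_force: 0.0
time: 44.7
tcp_pos: [551.4, -77.3, 258.1]
orientation: [3.137, -0.435, 1.096]
force: [-0.6, -0.6, -0.3]
opening: 0.414
finger_force: 0.0
time: 45.7
tcp_pos: [550.0, -76.6, 164.6]
orientation: [3.139, -0.434, -0.101]
force: [-0.3, -0.3, -0.5]
opening: 0.412
finger_force: 0.0
time: 46.7
tcp_pos: [552.1, -76.7, 168.2]
orientation: [3.141, -0.436, -0.098]
force: [0.9, -0.1, -0.7]
opening: 0.41
finger_force: 0.0
```

```bash

python3 -m pendant '{"linear":[[0.001,0.001,-0.04],[0.001,0.001,-0.08],[0.001,0.001,-0.12],[0.001,0.001,-0.15],[0.001,0.001,-0.17],[0.001,0.001,-0.18],[0.001,0.001,-0.19],[0.001,0.001,-0.2],[0.001,0.001,-0.204],[0.001,0.001,-0.204]],"twist":[[0,0,0],[0,0,0],[0,0,0],[0,0,0],[0,0,0],[0,0,0],[0,0,0],[0,0,0],[0,0,0],[0,0,0]]}'
python3 -m pendant '{"linear":[[0,0,0],[0,0,0],[0,0,0],[0,0,0],[0,0,0],[0,0,0],[0,0,0],[0,0,0],[0,0,0],[0,0,0]],"twist":[[0,0,0],[0,0,0],[0,0,0],[0,0,0],[0,0,0],[0,0,0],[0,0,0],[0,0,0],[0,0,0],[0,0,0]]}' 1
python3 -m pendant '{"linear":[[0,0,0.02],[0,0,0.06],[0,0,0.12],[0,0,0.18],[0,0,0.24],[0,0,0.29],[0,0,0.29],[0,0,0.29],[0,0,0.29],[0,0,0.29]],"twist":[[0,0,0],[0,0,0],[0,0,0],[0,0,0],[0,0,0],[0,0,0],[0,0,0],[0,0,0],[0,0,0],[0,0,0]]}'
```

```text
time: 47.7
tcp_pos: [552.7, -76.2, 45.9]
orientation: [3.141, -0.436, -0.098]
force: [-0.7, 0.9, -0.1]
opening: 0.41
finger_force: 0.0
time: 48.7
tcp_pos: [553.0, -76.2, 46.3]
orientation: [3.141, -0.437, -0.098]
force: [-0.3, -0.0, 3.5]
opening: 0.206
finger_force: 30.0
time: 49.7
tcp_pos: [552.0, -76.0, 217.4]
orientation: [3.141, -0.432, -0.099]
force: [0.2, -0.6, 0.4]
opening: 0.203
finger_force: 30.0
```

```bash

python3 -m pendant '{"linear":[[0,-0.01,0],[0,-0.02,0],[0,-0.03,0],[0,-0.04,0],[0,-0.04,0],[0,-0.04,0],[0,-0.04,0],[0,-0.04,0],[0,-0.04,0],[0,-0.04,0]],"twist":[[0,0,0.04],[0,0,0.08],[0,0,0.12],[0,0,0.16],[0,0,0.2],[0,0,0.24],[0,0,0.28],[0,0,0.32],[0,0,0.36],[0,0,0.4]]}'
python3 -m pendant '{"linear":[[0,-0.01,0],[0,-0.02,0],[0,-0.03,0],[0,-0.04,0],[0,-0.04,0],[0,-0.04,0],[0,-0.04,0],[0,-0.04,0],[0,-0.04,0],[0,-0.04,0]],"twist":[[0,0,0.04],[0,0,0.08],[0,0,0.12],[0,0,0.16],[0,0,0.2],[0,0,0.24],[0,0,0.28],[0,0,0.32],[0,0,0.36],[0,0,0.382]]}'
python3 -m pendant '{"linear":[[0,0,0],[0,0,0],[0,0,0],[0,0,0],[0,0,0],[0,0,0],[0,0,0],[0,0,0],[0,0,0],[0,0,0]],"twist":[[-0.03,-0.03,0],[-0.06,-0.06,0],[-0.09,-0.09,0],[-0.12,-0.12,0],[-0.15,-0.15,0],[-0.18,-0.18,0],[-0.21,-0.21,0],[-0.24,-0.24,0],[-0.275,-0.275,0],[-0.275,-0.275,0]]}'
python3 -m pendant '{"linear":[[-0.02,-0.04,0],[-0.04,-0.08,0],[-0.06,-0.12,0],[-0.08,-0.16,0],[-0.1,-0.2,0],[-0.12,-0.24,0],[-0.14,-0.28,0],[-0.16,-0.32,0],[-0.165,-0.345,0],[-0.165,-0.345,0]],"twist":[[0,0,0],[0,0,0],[0,0,0],[0,0,0],[0,0,0],[0,0,0],[0,0,0],[0,0,0],[0,0,0],[0,0,0]]}'
python3 -m pendant '{"linear":[[0,0,0],[0,0,0],[0,0,0],[0,0,0],[0,0,0],[0,0,0],[0,0,0],[0,0,0],[0,0,0],[0,0,0]],"twist":[[0,0,0],[0,0,0],[0,0,0],[0,0,0],[0,0,0],[0,0,0],[0,0,0],[0,0,0],[0,0,0],[0,0,0]]}'
python3 foot.py s6; python3 up.py | head -3
```

```text
time: 50.7
tcp_pos: [552.2, -100.3, 218.3]
orientation: [-3.14, -0.436, 1.162]
force: [0.1, 0.1, 0.0]
opening: 0.202
finger_force: 30.0
time: 51.7
tcp_pos: [552.7, -123.8, 218.1]
orientation: [-3.141, -0.439, 2.363]
force: [0.4, -0.1, -1.3]
opening: 0.203
finger_force: 30.0
time: 52.7
tcp_pos: [549.6, -122.4, 211.8]
orientation: [-3.129, 0.78, 2.369]
force: [-0.7, -0.2, -1.9]
opening: 0.204
finger_force: 30.0
time: 53.7
tcp_pos: [452.9, -333.4, 220.8]
orientation: [-3.141, 0.785, 2.355]
force: [-0.1, 0.3, -0.6]
opening: 0.198
finger_force: 30.0
time: 54.7
tcp_pos: [453.7, -331.2, 219.9]
orientation: [-3.139, 0.786, 2.359]
force: [0.5, 0.1, 0.2]
opening: 0.206
finger_force: 30.0
est dir [0.001 0.002 1.   ] foot [ 451.1 -328.8  138.5] tcp [ 453.7 -331.2  219.9]
100 142.05881576734532 196.8825235686934
lean [np.float64(0.006), np.float64(0.029)] visible faces mean at foot [np.float64(456.1), np.float64(-325.6)] -> centre ~ [ 452.  -334.2]
[[-0.501  0.706  0.5  ]
 [ 0.498  0.708 -0.5  ]
 [-0.708 -0.002 -0.707]] [-0.622 -0.697  2.071 -0.138  0.992 -1.381] [ 453.7 -331.2  219.9] 0.2037864462227694
```

```bash

python3 -m pendant '{"linear":[[-0.001,0.001,-0.03],[-0.001,0.001,-0.06],[-0.001,0.001,-0.09],[-0.001,0.001,-0.12],[-0.001,0.001,-0.14],[-0.001,0.001,-0.16],[-0.001,0.001,-0.18],[-0.001,0.001,-0.2],[-0.001,0.001,-0.207],[-0.001,0.001,-0.207]],"twist":[[0,0,0],[0,0,0],[0,0,0],[0,0,0],[0,0,0],[0,0,0],[0,0,0],[0,0,0],[0,0,0],[0,0,0]]}'
python3 -m pendant '{"linear":[[0,0,0],[0,0,0],[0,0,0],[0,0,0],[0,0,0],[0,0,0],[0,0,0],[0,0,0],[0,0,0],[0,0,0]],"twist":[[0,0,0],[0,0,0],[0,0,0],[0,0,0],[0,0,0],[0,0,0],[0,0,0],[0,0,0],[0,0,0],[0,0,0]]}' 0.18
python3 -m pendant '{"linear":[[-0.01,0.01,0.014],[-0.02,0.02,0.028],[-0.04,0.04,0.056],[-0.05,0.05,0.07],[-0.06,0.06,0.085],[-0.06,0.1,0.1],[-0.06,0.15,0.15],[-0.04,0.2,0.2],[0,0.25,0.26],[0,0.25,0.26]],"twist":[[0,0,0],[0,0,0],[0,0,0],[0,0,0],[0,0,0],[0,0,0],[0,0,0],[0,0,0],[0,0,0],[0,0,0]]}'
python3 stand.py s7; python3 up.py|tail -3; python3 clamp.py top t4
```

```text
time: 55.75
tcp_pos: [452.8, -330.4, 94.6]
orientation: [-3.139, 0.785, 2.359]
force: [-0.0, -0.6, -0.2]
opening: 0.202
finger_force: 30.0
time: 56.75
tcp_pos: [453.1, -330.6, 95.7]
orientation: [-3.139, 0.786, 2.359]
force: [0.5, 0.2, -0.7]
opening: 0.412
finger_force: 0.0
time: 57.75
tcp_pos: [455.9, -176.8, 258.7]
orientation: [3.136, 0.794, 2.36]
force: [0.7, -0.2, 0.6]
opening: 0.412
finger_force: 0.0
A 68 ztop 159.0 lean deg [3.3 3.8] off at z75 -6.0 2.1
B 176 ztop 158.0 lean deg [-0.3  0.3] off at z75 0.7 7.7
C 153 ztop 158.0 lean deg [-0.5  0.5] off at z75 2.4 9.1
D - 0
 [-0.71   0.001 -0.704]] [-0.158 -0.839  2.087 -0.451  1.239 -0.948] [ 454.9 -178.3  255.2] 0.4065039931119945
brush dir [-0.7    0.691 -0.178] foot [ 511.9 -234.5  273.9]
brush dir [ 0.119 -0.12   0.986] foot [ 442.2 -165.6  175. ]
clamp 278 [483.79915338 376.27756891  52.99385219] [46.98206044 46.83320959 15.6768439 ]
```

The clamp has been knocked to about (484,376). I'll mend that after the last brush. Brush 4 next.

```bash

python3 -m pendant '{"linear":[[0.02,0.03,0],[0.04,0.06,0],[0.06,0.09,0],[0.08,0.12,0],[0.1,0.15,0],[0.12,0.18,0],[0.14,0.21,0],[0.16,0.24,0],[0.18,0.27,0],[0.2,0.28,0]],"twist":[[0.031,0.031,0],[0.063,0.063,0],[0.094,0.094,0],[0.126,0.126,0],[0.157,0.157,0],[0.188,0.188,0],[0.22,0.22,0],[0.251,0.251,0],[0.275,0.275,0],[0.275,0.275,0]]}'
python3 -m pendant '{"linear":[[0,0.03,0],[0,0.06,0],[0,0.09,0],[0,0.12,0],[0,0.15,0],[0,0.18,0],[0,0.21,0],[0,0.24,0],[0,0.25,0],[0,0.25,0]],"twist":[[0,0,-0.04],[0,0,-0.08],[0,0,-0.12],[0,0,-0.16],[0,0,-0.2],[0,0,-0.24],[0,0,-0.28],[0,0,-0.32],[0,0,-0.36],[0,0,-0.4]]}'
python3 -m pendant '{"linear":[[0,0,0],[0,0,0],[0,0,0],[0,0,0],[0,0,-0.03],[0,0,-0.06],[0,0,-0.09],[0,0,-0.12],[0,0,-0.15],[0,0,-0.15]],"twist":[[0,0,-0.04],[0,0,-0.08],[0,0,-0.12],[0,0,-0.16],[0,0,-0.2],[0,0,-0.24],[0,0,-0.28],[0,0,-0.32],[0,0,-0.36],[0,0,-0.382]]}'
python3 -m pendant '{"linear":[[0,0,0],[0,0,0],[0,0,0],[0,0,0],[0,0,0],[0,0,0],[0,0,0],[0,0,0],[0,0,0],[0,0,0]],"twist":[[0,0,0],[0,0,0],[0,0,0],[0,0,0],[0,0,0],[0,0,0],[0,0,0],[0,0,0],[0,0,0],[0,0,0]]}'
```

```text
time: 58.85
tcp_pos: [573.8, -14.9, 245.7]
orientation: [-3.137, -0.447, 2.352]
force: [0.2, -0.7, -0.1]
opening: 0.41
finger_force: 0.0
time: 59.85
tcp_pos: [573.1, 136.0, 249.3]
orientation: [-3.139, -0.435, 1.093]
force: [-1.1, 0.5, -0.5]
opening: 0.409
finger_force: 0.0
time: 60.85
tcp_pos: [571.3, 135.2, 155.2]
orientation: [3.138, -0.428, -0.104]
force: [0.5, -0.5, -0.8]
opening: 0.409
finger_force: 0.0
time: 61.85
tcp_pos: [573.1, 137.5, 161.7]
orientation: [3.141, -0.436, -0.098]
force: [-0.7, -0.1, 0.7]
opening: 0.413
finger_force: 0.0
```

```bash

python3 -m pendant '{"linear":[[0.002,0.001,-0.04],[0.002,0.001,-0.08],[0.002,0.001,-0.11],[0.002,0.001,-0.14],[0.002,0.001,-0.16],[0.002,0.001,-0.17],[0.002,0.001,-0.18],[0.002,0.001,-0.19],[0.002,0.001,-0.193],[0.002,0.001,-0.193]],"twist":[[0,0,0],[0,0,0],[0,0,0],[0,0,0],[0,0,0],[0,0,0],[0,0,0],[0,0,0],[0,0,0],[0,0,0]]}' 0.26
python3 -m pendant '{"linear":[[0,0,0],[0,0,0],[0,0,0],[0,0,0],[0,0,0],[0,0,0],[0,0,0],[0,0,0],[0,0,0],[0,0,0]],"twist":[[0,0,0],[0,0,0],[0,0,0],[0,0,0],[0,0,0],[0,0,0],[0,0,0],[0,0,0],[0,0,0],[0,0,0]]}' 1
python3 -m pendant '{"linear":[[0,0,0.02],[0,0,0.06],[0,0,0.12],[0,0,0.18],[0,0,0.24],[0,0,0.29],[0,0,0.29],[0,0,0.29],[0,0,0.29],[0,0,0.29]],"twist":[[0,0,0],[0,0,0],[0,0,0],[0,0,0],[0,0,0],[0,0,0],[0,0,0],[0,0,0],[0,0,0],[0,0,0]]}'
```

```text
time: 62.85
tcp_pos: [574.4, 138.1, 46.0]
orientation: [3.141, -0.436, -0.098]
force: [0.2, -0.1, -0.9]
opening: 0.371
finger_force: 0.0
time: 63.85
tcp_pos: [574.6, 138.1, 46.4]
orientation: [3.141, -0.437, -0.098]
force: [-0.6, 1.6, 4.9]
opening: 0.201
finger_force: 30.0
time: 64.85
tcp_pos: [573.5, 137.8, 217.2]
orientation: [3.139, -0.432, -0.098]
force: [0.0, -0.5, -0.8]
opening: 0.203
finger_force: 30.0
```

```bash

python3 -m pendant '{"linear":[[0,-0.02,0],[0,-0.04,0],[0,-0.06,0],[0,-0.08,0],[0,-0.1,0],[0,-0.12,0],[0,-0.14,0],[0,-0.16,0],[0,-0.16,0],[0,-0.16,0]],"twist":[[0,0,0.04],[0,0,0.08],[0,0,0.12],[0,0,0.16],[0,0,0.2],[0,0,0.24],[0,0,0.28],[0,0,0.32],[0,0,0.36],[0,0,0.4]]}'
python3 -m pendant '{"linear":[[0,-0.02,0],[0,-0.04,0],[0,-0.06,0],[0,-0.08,0],[0,-0.1,0],[0,-0.12,0],[0,-0.14,0],[0,-0.16,0],[0,-0.16,0],[0,-0.16,0]],"twist":[[0,0,0.04],[0,0,0.08],[0,0,0.12],[0,0,0.16],[0,0,0.2],[0,0,0.24],[0,0,0.28],[0,0,0.32],[0,0,0.36],[0,0,0.382]]}'
python3 -m pendant '{"linear":[[0,0,0],[0,0,0],[0,0,0],[0,0,0],[0,0,0],[0,0,0],[0,0,0],[0,0,0],[0,0,0],[0,0,0]],"twist":[[-0.03,-0.03,0],[-0.06,-0.06,0],[-0.09,-0.09,0],[-0.12,-0.12,0],[-0.15,-0.15,0],[-0.18,-0.18,0],[-0.21,-0.21,0],[-0.24,-0.24,0],[-0.275,-0.275,0],[-0.275,-0.275,0]]}'
python3 -m pendant '{"linear":[[-0.02,-0.04,0],[-0.04,-0.08,0],[-0.06,-0.12,0],[-0.08,-0.16,0],[-0.1,-0.2,0],[-0.11,-0.24,0],[-0.12,-0.28,0],[-0.14,-0.32,0],[-0.148,-0.33,0],[-0.148,-0.33,0]],"twist":[[0,0,0],[0,0,0],[0,0,0],[0,0,0],[0,0,0],[0,0,0],[0,0,0],[0,0,0],[0,0,0],[0,0,0]]}'
python3 -m pendant '{"linear":[[0,0,0],[0,0,0],[0,0,0],[0,0,0],[0,0,0],[0,0,0],[0,0,0],[0,0,0],[0,0,0],[0,0,0]],"twist":[[0,0,0],[0,0,0],[0,0,0],[0,0,0],[0,0,0],[0,0,0],[0,0,0],[0,0,0],[0,0,0],[0,0,0]]}'
python3 foot.py s8; python3 up.py | head -3
```

```text
time: 65.85
tcp_pos: [573.9, 41.2, 218.3]
orientation: [-3.14, -0.435, 1.161]
force: [-0.1, 0.6, -0.5]
opening: 0.204
finger_force: 30.0
time: 66.85
tcp_pos: [574.3, -54.2, 217.9]
orientation: [-3.141, -0.439, 2.362]
force: [-0.5, -0.6, -0.3]
opening: 0.2
finger_force: 30.0
time: 67.85
tcp_pos: [571.3, -52.4, 212.7]
orientation: [-3.128, 0.782, 2.371]
force: [-0.2, -0.2, -1.3]
opening: 0.206
finger_force: 30.0
time: 68.85
tcp_pos: [484.9, -253.2, 220.6]
orientation: [-3.141, 0.785, 2.355]
force: [0.2, -0.8, -0.6]
opening: 0.206
finger_force: 30.0
time: 69.85
tcp_pos: [485.5, -252.0, 219.9]
orientation: [-3.139, 0.786, 2.359]
force: [0.8, 0.4, -1.4]
opening: 0.2
finger_force: 30.0
est dir [0.001 0.002 1.   ] foot [ 483.  -249.6  138.5] tcp [ 485.5 -252.   219.9]
111 140.02714500222794 196.99582910397555
lean [np.float64(0.027), np.float64(-0.01)] visible faces mean at foot [np.float64(487.2), np.float64(-245.1)] -> centre ~ [ 483.  -253.7]
[[-0.501  0.706  0.5  ]
 [ 0.498  0.708 -0.501]
 [-0.708 -0.002 -0.707]] [-0.362 -0.699  2.072 -0.341  1.054 -1.091] [ 485.5 -252.   219.9] 0.20301611725808408
```

```bash

python3 -m pendant '{"linear":[[-0.001,0.001,-0.03],[-0.001,0.001,-0.06],[-0.001,0.001,-0.09],[-0.001,0.001,-0.12],[-0.001,0.001,-0.14],[-0.001,0.001,-0.16],[-0.001,0.001,-0.18],[-0.001,0.001,-0.2],[-0.001,0.001,-0.207],[-0.001,0.001,-0.207]],"twist":[[0,0,0],[0,0,0],[0,0,0],[0,0,0],[0,0,0],[0,0,0],[0,0,0],[0,0,0],[0,0,0],[0,0,0]]}'
python3 -m pendant '{"linear":[[0,0,0],[0,0,0],[0,0,0],[0,0,0],[0,0,0],[0,0,0],[0,0,0],[0,0,0],[0,0,0],[0,0,0]],"twist":[[0,0,0],[0,0,0],[0,0,0],[0,0,0],[0,0,0],[0,0,0],[0,0,0],[0,0,0],[0,0,0],[0,0,0]]}' 0.18
python3 -m pendant '{"linear":[[-0.01,0.01,0.014],[-0.02,0.02,0.028],[-0.04,0.04,0.056],[-0.05,0.05,0.07],[-0.06,0.06,0.085],[-0.05,0.1,0.1],[-0.04,0.15,0.15],[-0.02,0.2,0.2],[0.02,0.25,0.26],[0.03,0.25,0.26]],"twist":[[0,0,0],[0,0,0],[0,0,0],[0,0,0],[0,0,0],[0,0,0],[0,0,0],[0,0,0],[0,0,0],[0,0,0]]}'
python3 stand.py s9; python3 up.py|head -3; python3 clamp.py top t5 484 376
python3 - <<'E'
import cv2
i=cv2.imread('pics/s9.png')
cv2.imwrite('pics/s9c.png',cv2.resize(i[120:360,160:460],None,fx=2.5,fy=2.5))
E
```

```text
time: 70.9
tcp_pos: [484.6, -251.3, 94.6]
orientation: [-3.139, 0.785, 2.36]
force: [0.3, -0.5, -0.8]
opening: 0.203
finger_force: 30.0
time: 71.9
tcp_pos: [484.9, -251.4, 95.7]
orientation: [-3.139, 0.786, 2.359]
force: [-0.8, 0.4, -0.3]
opening: 0.408
finger_force: 0.0
time: 72.9
tcp_pos: [505.9, -98.2, 257.5]
orientation: [3.136, 0.791, 2.358]
force: [-0.0, -0.3, -0.3]
opening: 0.409
finger_force: 0.0
A 66 ztop 158.0 lean deg [2.9 0.5] off at z75 -5.5 5.8
B 180 ztop 159.0 lean deg [-0.3  0.8] off at z75 0.6 6.9
C 90 ztop 158.0 lean deg [-9.3 -2. ] off at z75 13.5 11.8
D 165 ztop 159.0 lean deg [-0.3  0.2] off at z75 1.2 8.7
[[-0.5    0.703  0.505]
 [ 0.496  0.711 -0.498]
 [-0.709  0.001 -0.705]] [ 0.1   -0.647  1.982 -0.604  1.292 -0.677] [505.3 -99.2 254.5] 0.40800809916835595
clamp 277 [483.73522276 375.61542862  53.71612384] [46.37371797 45.70175937 14.78367404]
```

View pics/s9c.png

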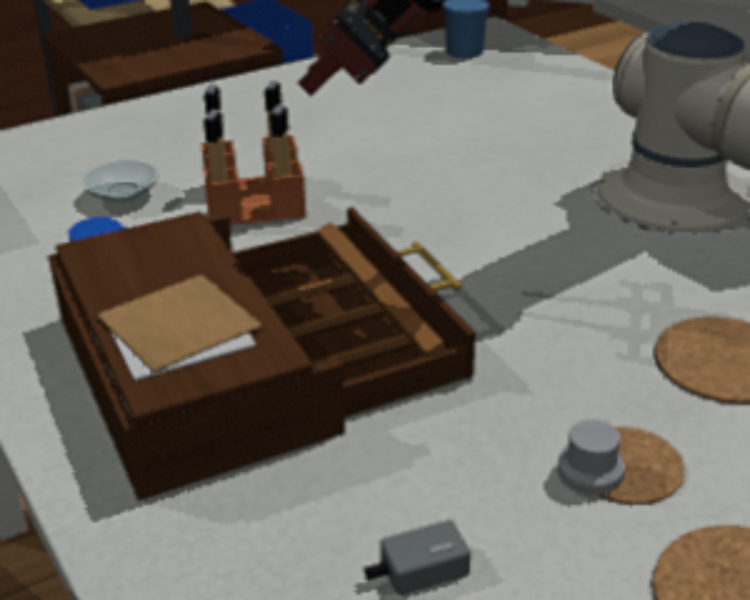

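The view shows four brushes upright in the caddy (heads at crop (212,95), (212,125), (273,95), (278,120)), the tray empty, and the clamp overhanging the coaster's edge at (595,455). I go and re-centre the clamp.

```bash

python3 -m pendant '{"linear":[[0,0.04,0],[0,0.08,0],[0,0.13,0],[0,0.18,0],[0,0.23,0],[0,0.28,0],[0,0.33,0],[0,0.38,0],[0,0.4,0],[0,0.4,0]],"twist":[[0.02,0.02,0],[0.04,0.04,0],[0.06,0.06,0],[0.08,0.08,0],[0.1,0.1,0],[0.12,0.12,0],[0.14,0.14,0],[0.16,0.16,0],[0.177,0.177,0],[0.177,0.177,0]]}' -1
python3 -m pendant '{"linear":[[-0.01,0.04,0],[-0.02,0.08,0],[-0.03,0.13,0],[-0.038,0.18,-0.02],[-0.038,0.23,-0.04],[-0.038,0.28,-0.06],[-0.038,0.33,-0.08],[-0.038,0.37,-0.1],[-0.038,0.39,-0.12],[-0.038,0.39,-0.14]],"twist":[[0,0,0],[0,0,0],[0,0,0],[0,0,0],[0,0,0],[0,0,0],[0,0,0],[0,0,0],[0,0,0],[0,0,0]]}'
python3 -m pendant '{"linear":[[0,0,0],[0,0,0],[0,0,0],[0,0,0],[0,0,0],[0,0,0],[0,0,0],[0,0,0],[0,0,0],[0,0,0]],"twist":[[0,0,0],[0,0,0],[0,0,0],[0,0,0],[0,0,0],[0,0,0],[0,0,0],[0,0,0],[0,0,0],[0,0,0]]}'
python3 clamp.py wrist w9 483 375; python3 up.py | head -3
```

```text
time: 74.0
tcp_pos: [502.9, 137.4, 249.4]
orientation: [-3.138, -0.004, 2.356]
force: [-0.0, -0.5, 0.5]
opening: 0.999
finger_force: 0.0
time: 75.0
tcp_pos: [479.8, 372.4, 166.3]
orientation: [-3.141, 0.0, 2.359]
force: [-0.6, -0.5, -0.3]
opening: 1.001
finger_force: 0.0
time: 76.0
tcp_pos: [480.1, 372.7, 167.6]
orientation: [-3.141, -0.0, 2.358]
force: [-0.5, -0.2, -0.5]
opening: 1.004
finger_force: 0.0
clamp 3685 [482.72266454 374.64751914  50.88108318] [47.46121537 47.35809586 11.74542088]
coaster 295.2586975097656 173.6708984375 (136.9811248779297, 138.81915283203125) [440.49841331 384.15936846   5.        ]
[[-0.709  0.706 -0.   ]
 [ 0.706  0.709  0.   ]
 [ 0.    -0.    -1.   ]] [ 0.604  0.109  1.333  0.     1.7   -0.183] [480.1 372.7 167.6] 1.0027650184772692
```

```bash

python3 -m pendant '{"linear":[[0.004,0.003,-0.04],[0.004,0.003,-0.08],[0.004,0.003,-0.12],[0.004,0.003,-0.16],[0.004,0.003,-0.19],[0.004,0.003,-0.21],[0.004,0.003,-0.212],[0.004,0.003,-0.212],[0.004,0.003,-0.212],[0.004,0.003,-0.212]],"twist":[[0,0,0],[0,0,0],[0,0,0],[0,0,0],[0,0,0],[0,0,0],[0,0,0],[0,0,0],[0,0,0],[0,0,0]]}' -1
python3 -m pendant '{"linear":[[0,0,0],[0,0,0],[0,0,0],[0,0,0],[0,0,0],[0,0,0],[0,0,0],[0,0,0],[0,0,0],[0,0,0]],"twist":[[0,0,0],[0,0,0],[0,0,0],[0,0,0],[0,0,0],[0,0,0],[0,0,0],[0,0,0],[0,0,0],[0,0,0]]}' 1
python3 -m pendant '{"linear":[[0,0,0.02],[0,0,0.05],[0,0,0.05],[-0.02,0.005,0.05],[-0.04,0.01,0.05],[-0.06,0.016,0.05],[-0.066,0.016,0.05],[-0.066,0.016,0.05],[-0.066,0.016,0.05],[-0.066,0.016,0.05]],"twist":[[0,0,0],[0,0,0],[0,0,0],[0,0,0],[0,0,0],[0,0,0],[0,0,0],[0,0,0],[0,0,0],[0,0,0]]}'
```

```text
time: 77.05
tcp_pos: [483.2, 374.9, 42.0]
orientation: [3.14, 0.0, 2.358]
force: [0.2, -0.3, -0.4]
opening: 1.0
finger_force: 0.0
time: 78.05
tcp_pos: [482.6, 374.5, 40.5]
orientation: [-3.142, -0.0, 2.358]
force: [0.3, 0.6, -0.7]
opening: 0.543
finger_force: 30.0
time: 79.05
tcp_pos: [443.2, 383.9, 70.5]
orientation: [-3.142, -0.0, 2.358]
force: [0.3, 0.3, -4.3]
opening: 0.542
finger_force: 30.0
```

```bash

python3 -m pendant '{"linear":[[0,0,-0.01],[0,0,-0.02],[0,0,-0.03],[0,0,-0.04],[0,0,-0.045],[0,0,-0.049],[0,0,-0.049],[0,0,-0.049],[0,0,-0.049],[0,0,-0.049]],"twist":[[0,0,0],[0,0,0],[0,0,0],[0,0,0],[0,0,0],[0,0,0],[0,0,0],[0,0,0],[0,0,0],[0,0,0]]}'
python3 -m pendant '{"linear":[[0,0,0],[0,0,0],[0,0,0],[0,0,0],[0,0,0],[0,0,0],[0,0,0],[0,0,0],[0,0,0],[0,0,0]],"twist":[[0,0,0],[0,0,0],[0,0,0],[0,0,0],[0,0,0],[0,0,0],[0,0,0],[0,0,0],[0,0,0],[0,0,0]]}' -1
python3 -m pendant '{"linear":[[0,0,0.06],[0,0,0.12],[0,0,0.18],[0,0,0.22],[0,0,0.22],[0,0,0.22],[0,0,0.22],[0,0,0.22],[0,0,0.22],[0,0,0.22]],"twist":[[0,0,0],[0,0,0],[0,0,0],[0,0,0],[0,0,0],[0,0,0],[0,0,0],[0,0,0],[0,0,0],[0,0,0]]}'
python3 clamp.py wrist w10
```

```text
time: 80.05
tcp_pos: [443.0, 384.1, 41.3]
orientation: [3.141, -0.0, 2.358]
force: [-0.1, 0.3, -3.7]
opening: 0.543
finger_force: 30.0
time: 81.05
tcp_pos: [442.9, 384.0, 41.1]
orientation: [-3.141, -0.0, 2.358]
force: [-0.3, 0.7, -0.1]
opening: 1.002
finger_force: 0.0
time: 82.05
tcp_pos: [442.7, 383.9, 172.2]
orientation: [-3.14, -0.001, 2.358]
force: [0.0, -1.1, 0.7]
opening: 0.997
finger_force: 0.0
clamp 3569 [442.54053411 383.78444973  50.92993901] [47.55183164 47.49912774 11.77821027]
coaster 318.77520751953125 215.26890563964844 (130.02513122558594, 132.69334411621094) [440.33516138 384.14719522   5.        ]
```

```bash

python3 -m pendant '{"linear":[[0,-0.05,0.03],[0,-0.12,0.03],[0,-0.19,0.03],[0,-0.26,0.03],[0,-0.33,0.03],[-0.012,-0.4,0.03],[-0.012,-0.47,0.03],[-0.012,-0.53,0.03],[-0.012,-0.564,0.03],[-0.012,-0.564,0.03]],"twist":[[0,0,-0.03],[0,0,-0.06],[0,0,-0.09],[0,0,-0.12],[0,0,-0.15],[0,0,-0.18],[0,0,-0.21],[0,0,-0.24],[0,0,-0.27],[0,0,-0.283]]}' 0.32
python3 -m pendant '{"linear":[[0,0,0],[0,0,0],[0,0,0],[0,0,0],[0,0,0],[0,0,0],[0,0,0],[0,0,0],[0,0,0],[0,0,0]],"twist":[[0,0,0],[0,0,0],[0,0,0],[0,0,0],[0,0,0],[0,0,0],[0,0,0],[0,0,0],[0,0,0],[0,0,0]]}'
python3 - <<'E'
from h import *
c,im,d=snap("wrist","w11")
ys,xs=np.mgrid[0:480,0:640]; P=cloud(c,d,np.c_[xs.ravel(),ys.ravel()])
hsv=cv2.cvtColor(im,cv2.COLOR_RGB2HSV).reshape(-1,3)
m=(P[:,2]>47)&(P[:,2]<66)&(hsv[:,0]>15)&(hsv[:,0]<32)&(hsv[:,1]>90)&(P[:,0]>405)&(P[:,0]<455)&(abs(P[:,1]-45)<70)
W=P[m]; print(m.sum(),cv2.minAreaRect(W[:,:2].astype(np.float32)),np.median(W,0))
E
python3 stand.py s10
```

```text
time: 83.1
tcp_pos: [435.7, 43.2, 191.3]
orientation: [3.141, 0.0, 1.462]
force: [-0.1, 0.3, -0.7]
opening: 0.346
finger_force: 0.0
time: 84.1
tcp_pos: [435.7, 45.6, 191.1]
orientation: [-3.141, -0.0, 1.469]
force: [0.3, -0.2, -0.7]
opening: 0.342
finger_force: 0.0
2179 ((445.6202697753906, 40.68256759643555), (108.37608337402344, 27.69097137451172), 83.99369812011719) [438.02745415  43.90094216  57.96664176]
A 68 ztop 159.0 lean deg [2.3 1.8] off at z75 -4.9 5.1
B 179 ztop 158.0 lean deg [0.4 0.3] off at z75 -0.1 7.4
C 85 ztop 157.0 lean deg [-9.4 -0. ] off at z75 13.6 9.1
D 171 ztop 158.0 lean deg [-0.  -0.2] off at z75 1.8 9.3
```

```bash

python3 -m pendant '{"linear":[[0.001,0,-0.05],[0.001,0,-0.1],[0.001,0,-0.14],[0.001,0,-0.18],[0.001,0,-0.21],[0.001,0,-0.225],[0.001,0,-0.235],[0.001,0,-0.235],[0.001,0,-0.235],[0.001,0,-0.235]],"twist":[[0,0,0],[0,0,0],[0,0,0],[0,0,0],[0,0,0],[0,0,0],[0,0,0],[0,0,0],[0,0,0],[0,0,0]]}' 0.32
python3 -m pendant '{"linear":[[0,0,0],[0,0,0],[0,0,0],[0,0,0],[0,0,0],[0,0,0],[0,0,0],[0,0,0],[0,0,0],[0,0,0]],"twist":[[0,0,0],[0,0,0],[0,0,0],[0,0,0],[0,0,0],[0,0,0],[0,0,0],[0,0,0],[0,0,0],[0,0,0]]}' 1
python3 -m pendant '{"linear":[[0.02,-0.002,0],[0.05,-0.005,0],[0.08,-0.008,0],[0.11,-0.011,0],[0.14,-0.014,0],[0.17,-0.017,0],[0.2,-0.02,0],[0.22,-0.022,0],[0.24,-0.024,0],[0.25,-0.025,0]],"twist":[[0,0,0],[0,0,0],[0,0,0],[0,0,0],[0,0,0],[0,0,0],[0,0,0],[0,0,0],[0,0,0],[0,0,0]]}'
python3 -m pendant '{"linear":[[0.005,-0.0005,0],[0.01,-0.001,0],[0.014,-0.0014,0],[0.018,-0.0018,0],[0.02,-0.002,0],[0.02,-0.002,0],[0.02,-0.002,0],[0.02,-0.002,0],[0.02,-0.002,0],[0.02,-0.002,0]],"twist":[[0,0,0],[0,0,0],[0,0,0],[0,0,0],[0,0,0],[0,0,0],[0,0,0],[0,0,0],[0,0,0],[0,0,0]]}'
```

```text
time: 85.2
tcp_pos: [437.0, 45.7, 51.2]
orientation: [3.14, -0.001, 1.469]
force: [-0.4, 0.1, -0.1]
opening: 0.338
finger_force: 0.0
time: 86.2
tcp_pos: [436.6, 45.6, 50.4]
orientation: [3.141, -0.0, 1.469]
force: [1.7, 0.0, 3.2]
opening: 0.122
finger_force: 30.0
time: 87.2
tcp_pos: [586.6, 30.5, 50.4]
orientation: [-3.14, -0.0, 1.469]
force: [-2.4, -1.1, 6.3]
opening: 0.115
finger_force: 30.0
time: 88.2
tcp_pos: [595.9, 29.6, 50.3]
orientation: [-3.135, 0.0, 1.469]
force: [-10.6, -0.0, 10.2]
opening: 0.115
finger_force: 30.0
```

```bash

python3 -m pendant '{"linear":[[0,0,0],[0,0,0],[0,0,0],[0,0,0],[0,0,0],[0,0,0],[0,0,0],[0,0,0],[0,0,0],[0,0,0]],"twist":[[0,0,0],[0,0,0],[0,0,0],[0,0,0],[0,0,0],[0,0,0],[0,0,0],[0,0,0],[0,0,0],[0,0,0]]}' 0.32
python3 -m pendant '{"linear":[[0,0,0.03],[0,0,0.08],[0,0,0.14],[0,0,0.2],[0,0,0.24],[0,0,0.24],[0,0,0.24],[0,0,0.24],[0,0,0.24],[0,0,0.24]],"twist":[[0,0,0],[0,0,0],[0,0,0],[0,0,0],[0,0,0],[0,0,0],[0,0,0],[0,0,0],[0,0,0],[0,0,0]]}'
python3 - <<'E'
from h import *
c,im,d=snap("wrist","w12")
ys,xs=np.mgrid[0:480,0:640]; P=cloud(c,d,np.c_[xs.ravel(),ys.ravel()])
hsv=cv2.cvtColor(im,cv2.COLOR_RGB2HSV).reshape(-1,3)
m=(P[:,2]>49)&(P[:,2]<64)&(hsv[:,0]>15)&(hsv[:,0]<32)&(hsv[:,1]>90)&(P[:,0]>575)&(P[:,0]<615)&(abs(P[:,1]-30)<60)
print(m.sum(),np.median(P[m],0))
E
python3 stand.py s11; python3 clamp.py top t12
```

```text
time: 89.2
tcp_pos: [598.3, 29.5, 50.1]
orientation: [-3.141, -0.0, 1.469]
force: [-0.6, 0.2, 0.2]
opening: 0.34
finger_force: 0.0
time: 90.2
tcp_pos: [597.8, 29.4, 192.4]
orientation: [-3.139, -0.0, 1.469]
force: [0.1, -0.1, 1.1]
opening: 0.342
finger_force: 0.0
2199 [597.45412394  28.26551358  57.94508671]
A 17 ztop 158.0 lean deg [ 33.8 -22.5] off at z75 -57.0 35.6
B 113 ztop 155.0 lean deg [8.  6.7] off at z75 -1.9 4.5
C - 3
D - 0
clamp 263 [444.0361523  384.91224944  53.11294311] [43.1448149  47.10861897 15.99414447]
coaster 178.32521057128906 257.6700134277344 (40.80158996582031, 42.218055725097656) [443.79638303 384.23975584   5.        ]
```

View pics/s11.png

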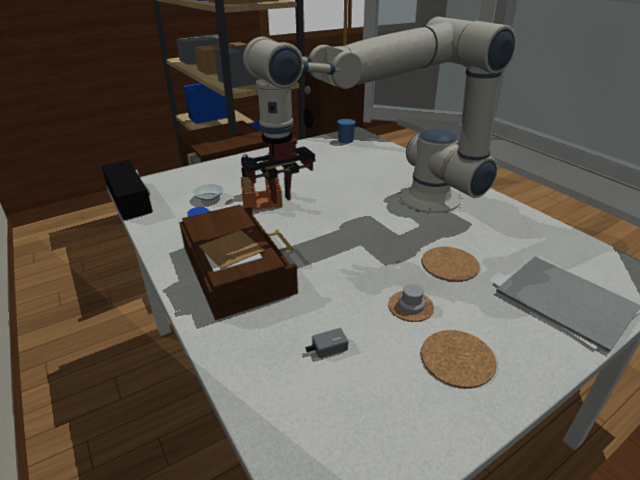

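The scene view shows the tray home and the clamp on the small coaster at (412,300); the caddy is hidden behind the gripper. I move aside for a last check.

```bash

python3 -m pendant '{"linear":[[-0.02,0.02,0.03],[-0.04,0.05,0.06],[-0.06,0.08,0.08],[-0.08,0.11,0.08],[-0.1,0.14,0.08],[-0.12,0.17,0.08],[-0.14,0.2,0.08],[-0.15,0.2,0.08],[-0.15,0.2,0.08],[-0.15,0.2,0.08]],"twist":[[0,0,0],[0,0,0],[0,0,0],[0,0,0],[0,0,0],[0,0,0],[0,0,0],[0,0,0],[0,0,0],[0,0,0]]}'
python3 stand.py s12
python3 - <<'E'
from h import *
def handle(f):
    c,im,d=load(f); ys,xs=np.mgrid[0:480,0:640]; P=cloud(c,d,np.c_[xs.ravel(),ys.ravel()])
    h=cv2.cvtColor(im,cv2.COLOR_RGB2HSV).reshape(-1,3)
    m=(P[:,2]>46)&(P[:,2]<66)&(h[:,0]>15)&(h[:,0]<32)&(h[:,1]>90)&(P[:,0]>560)&(P[:,0]<612)&(abs(P[:,1]-30)<60)
    return m.sum(),P[m].mean(0).round(1)
print(handle("scene0"),handle("s12"))
E
python3 -c "
import cv2;i=cv2.imread('pics/s12.png');cv2.imwrite('pics/s12c.png',cv2.resize(i[120:360,160:460],None,fx=2.5,fy=2.5))"
```

```text
time: 91.35
tcp_pos: [508.6, 148.8, 242.1]
orientation: [3.141, -0.0, 1.469]
force: [0.2, -0.2, -0.4]
opening: 0.343
finger_force: 0.0
A 69 ztop 158.0 lean deg [ 3.  -0.8] off at z75 -5.7 7.6
B 179 ztop 158.0 lean deg [0.3 0.4] off at z75 0.0 7.1
C 85 ztop 158.0 lean deg [-9.3  1.6] off at z75 13.6 7.8
D 169 ztop 159.0 lean deg [-0.1  0.4] off at z75 1.8 8.2
(np.int64(83), array([599.4,  28.2,  57.2])) (np.int64(79), array([599.1,  27.3,  57.3]))
```

View pics/s12c.png

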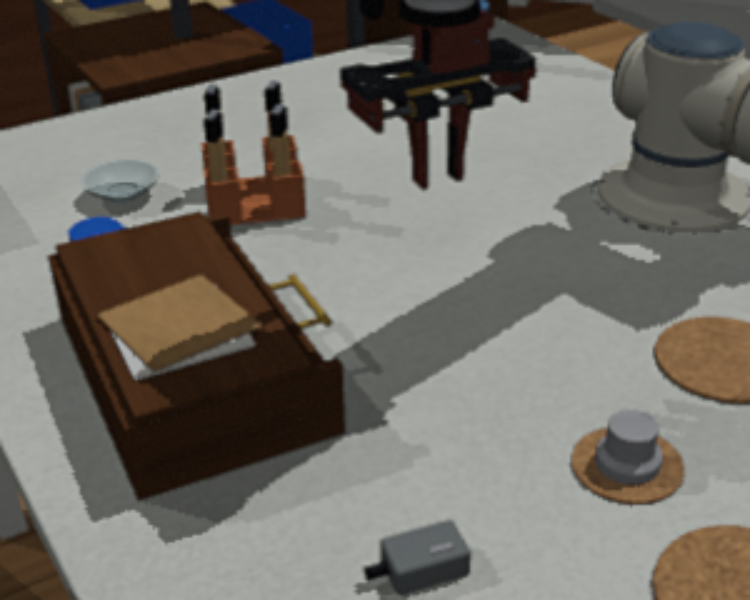

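The final view shows four brushes upright in the caddy at (215,120) and (278,120), the tray home, and the clamp centred on the coaster at (630,455). The robot is clear of everything, so I hand in.

```bash
python3 -c "
from bench import ticket
print(ticket.sign_off())"
```

```text
the job is handed in; nothing more can be done
None
```

I handed the job in; the judge's verdict was not shown. In the last check all four brushes stood bristles up in the caddy, the tray was fully home, and the clamp, re-centred after being knocked aside mid-run, was on the smallest coaster.

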